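# Turn the watch display over, plinth and cover together

### The arm

A 7-joint arm with a two-finger parallel gripper is mounted at the origin on the work surface; the furniture and walls round the work are solid. World frame = base frame: x ahead of the robot, y to its left, z up, the work surface at z = 0. Lengths are in m, angles in rad, forces in N, time in s.
With the tool pointing down it reaches from about 0.425 to 0.825 m from the base axis. Payload 3.6 kg.
Tool frame: the origin (TCP) lies on the centre line of the jaws, within the pads' length; the fingertips stand 19 mm ahead of it and the grasp point (between the pads) is the TCP; x points along the fingers, z is the direction in which the jaws open and shut, and the axes are right-handed (so a half turn about x gives the same grasp; the last joint's range is limited). The gripper opens to 93 mm and grips with 3 to 60 N. Pads are 15 mm wide; open, the fingers measure 128 mm over their backs; the gripper's body (75 mm by 188 mm) begins 65 mm behind the grasp point.
Start: joints at [1.313, 0.615, -0.013, 1.423, 0.008, 1.103, -0.04], TCP at [0.149, -0.633, 0.238] pointing down, gripper open.
Joint ranges: [-3.12, 3.12], [-0.3, 2.06], [-1.34, 1.32], [0.26, 2.42], [-1.36, 4.5], [0.01, 1.98], [-2.84, 2.84]. Speed limits (rad/s): [2.79, 2.79, 3.14, 3.14, 3.14, 3.14, 3.14].

### API

Orientations are given as a unit quaternion [x, y, z, w].
In Python, from plant import manip gives the robot as it stands. The module is installed in compiled form; this text tells all that it offers.
- The arm moves only by the tool step_arm, never from a script. Its argument "steps" is a list of rows, each an object of numbers: "dx", "dy", "dz": the shift along the tool's x, y, z in mm; "ax", "ay", "az": the turn, a rotation vector about the tool's x, y, z in degrees; "gripper": the finger opening in mm, from 0 to 93. In form: [{"dx": .., "dy": .., "dz": .., "ax": .., "ay": .., "az": .., "gripper": ..}, ...]. A call has 1 to 10 rows; each row shifts and turns the commanded pose from where the row before left it, along the tool's axes as they then stand; what a row does not reach is not made up. A row lasts 1/8 s, in which the tool goes at most 62.5 mm and 10.7 degrees, less where a joint would pass 70% of its speed; a pose out of reach is approached as far as the arm can. A call is refused whole if a number of a shift passes 62.5 or a number of a turn 10.7, either way. A call with a gripper value outside its range is refused whole. The fingers move at their own pace and stop on an object; the grip force is fixed at half the most. Time passes only in rows, so rows that do not move let the fingers close. It gives the time, the measured TCP pose, the force and the opening at its end, in the units of the state.
- manip.get_state(): the state, without advancing time (a new reading comes with each control period).
- manip.get_image(name): name is "side" or "top"; returns the picture (480x640x3 uint8, red, green, blue); there is no depth.
- manip.camera_model(name): a dict with "intrinsics" (3x3 intrinsics, pixels), "rvec" (rotation vector, rad) and "tvec" (3), from world to camera coordinates, as OpenCV has them. Camera axes: x right, y down, z forward; pixel columns grow to the right and rows downward; lengths in m; the calibration is good to about 2 mm. A picture is of the moment at which its call begins. camera_model takes no time and is no camera call.
- manip.close_job(): hands the job in, once; it reports no verdict.
Trained networks look in the newest picture that a camera, given by its name, has taken for a name from the list of things; names that differ only in an ending like _2 or _b are one class to them, and where a whole thing is asked for, a point or a joint stands for the part that bears it (a point fixed in the world has none). Each returns a list of dicts, best first, with "conf" (0 to 1); they miss things now and then, are a little off and sometimes report something else, mostly with a low value. They report only what shows in the picture. A call takes as long as a camera call. They do not tell look-alikes from the thing itself.
- manip.recognise(camera, target): "box" ([left, top, width, height] in pixels, round what is visible of it).
The state is a dict: "time": time; "joints": joint angles; "joint_velocities": joint speeds; "joint_efforts": joint torques, N m; "position": TCP position; "orientation": TCP orientation; "wrist_force": force on the tool from outside, world axes, zero at the start; "torque": the same for the moment, N m; "opening": opening from 0.0 (shut) to 1.0 (fully open).
Only numpy, scipy, OpenCV 4.12 (cv2) and the standard library are available. Lean on these libraries where they do the work, as an engineer would, in place of code of your own. Each camera call takes 0.05 s, during which the arm holds its last target.

### The job

The watch display was packed upside down: its clear cover lies mouth up with the watch in it, and the plinth lies on top as a loose lid. Turn cover and plinth over together, keeping them closed so that the watch stays inside, and leave the display the right way up with the plinth flat on the red leather mat, centred and with its long side along the mat's long side (either end may face forward). Do not drop it, and leave the duck, mug, spectacle case and picture frame where they are.

Things in the scene. Friction and masses are not known exactly. Their poses are not given: they have to be found in the camera images.
- cover_mid (a point): Clear box with brass edging, 66 x 96 mm outside, 34 mm high, walls 3 mm, 0.16 kg. At the start mouth up on the desk, watch inside, plinth on top; the closed pair measures 66 x 96 x 58 mm. Point: its centre, half-way up (17 mm from mouth and from pane). Own axes: x across the 66 mm width, y along the 96 mm length, z from pane to mouth (up at the start, down when done).
- plinth_mid (a point): Dark walnut board 66 x 96 x 24 mm, 0.26 kg; its green step, 58 x 88 x 8 mm, drops into the cover's mouth (1 mm play a side), so the pair's sides are flush and can be gripped across 66 mm at the seam; nothing latches. Point: centre of the 24 mm board, 12 mm from the seam, 29 mm from cover_mid when closed. Axes as the cover's when closed; z from step to underside (up at start).
- watch_mid (a point): Nickel pocket watch, 47 x 68 x 12 mm, 0.07 kg, loose inside the cover, face down at the start. The space inside is 60 x 90 x 23 mm: it slides about but cannot turn over or get out while the pair is closed. Point: its centre; own z is the way its face looks.
- mat_mid (a point): Display mat: dark red leather with a thin brass-coloured border, 94 x 124 mm and 4 mm thick, fixed to the desk. The point is the centre of its upper face. Own axes: x across the 94 mm width, y along the 124 mm length, z up.
- duck_mid (a point): Bronze duck, a bystander: 60 mm wide (own x), 179 mm long (own y), 112 mm high; loose. The point is on its middle, 50 mm above the desk.
- mug_mid (a point): Grey-green mug, a bystander: 82 mm (own x) by 118 mm with the handle (own y), 94 mm high; loose. The point is on its middle, half-way up.
- frame_mid (a point): Standing wooden picture frame, a bystander: 106 mm (own x) by 105 mm (own y), 129 mm high; loose. The point is on its middle, 60 mm above the desk.
- case_mid (a point): Brown spectacle case, a bystander: 58 mm (own x) by 155 mm (own y), 34 mm high; loose. The point is its centre, half-way up.
Mind the look-alikes: they are no part of the job. There is more than one size of the part that bears plinth_mid; the job needs the larger.

How it is judged:
By the outcome, as a careful person would: the job done as asked, in the order asked, and still so for the second after the job is handed in, with the robot touching nothing.
It also fails if it takes over 64 s, if anything falls off the work surface, if the arm or the gripper's body presses on something with over 40 N, if the wrist force passes 120 N, or if a joint passes its speed limit or range.

## Working session

There is one attempt and no reset: what is moved stays moved. The work goes in short steps, Python scripts to look and compute and a tool call to move; the robot and the scene stay as the last step left them, time stands still between calls to the robot, and variables do not carry over. Pictures are saved under pics/ and viewed, and the job is handed in when it is done.

Besides the shell and the picture viewer there is one more tool, called after "Emit:" as name([rows], argument=value, ...), one row to a line, values as JSON. step_arm: Moves the arm, as the interface text tells. Its arguments: {"type":"object","properties":{"steps":{"type":"array","items":{"type":"object","properties":{"dx":{"type":"number"},"dy":{"type":"number"},"dz":{"type":"number"},"ax":{"type":"number"},"ay":{"type":"number"},"az":{"type":"number"},"gripper":{"type":"number"}}}}},"required":["steps"]}

```bash
mkdir -p pics; ls
python3 - <<'E'
from plant import manip
import cv2
for n in ("side","top"):
    im=manip.get_image(n); cv2.imwrite(f"pics/{n}0.png",im[:,:,::-1])
    c=manip.camera_model(n); print(n,c)
    for t in ["cover_mid","plinth_mid","watch_mid","mat_mid","duck_mid","mug_mid","frame_mid","case_mid"]:
        print(t,[(round(r['conf'],2),[round(v) for v in r['box']]) for r in manip.recognise(n,t)][:4])
print(manip.get_state())
E
```

```text
pics
side {'intrinsics': array([[615.11962397,   0.        , 334.20764448],
       [  0.        , 615.11962397, 234.1112741 ],
       [  0.        ,   0.        ,   1.        ]]), 'rvec': array([ 0.35993775, -2.52899595,  1.53247857]), 'tvec': array([0.4556905 , 0.16919653, 1.59779648])}
cover_mid [(0.87, [290, 292, 33, 23])]
plinth_mid [(0.62, [285, 326, 31, 22]), (0.56, [286, 275, 36, 28])]
watch_mid [(0.35, [288, 228, 31, 42])]
mat_mid [(0.77, [315, 224, 46, 20])]
duck_mid [(0.71, [286, 230, 33, 41])]
mug_mid [(0.65, [341, 172, 32, 33])]
frame_mid [(0.95, [214, 296, 37, 72])]
case_mid [(0.69, [356, 248, 35, 32])]
top {'intrinsics': array([[479.84652467,   0.        , 314.06469535],
       [  0.        , 479.84652467, 240.29918967],
       [  0.        ,   0.        ,   1.        ]]), 'rvec': array([ 2.1756013 , -2.10791019,  0.1886432 ]), 'tvec': array([-0.1016096 ,  0.51600649,  1.59833401])}
cover_mid [(0.65, [232, 239, 24, 14])]
plinth_mid [(0.88, [225, 231, 32, 22]), (0.8, [192, 243, 21, 25])]
watch_mid []
mat_mid [(0.58, [336, 217, 41, 42])]
duck_mid [(0.75, [283, 210, 50, 19])]
mug_mid [(0.7, [427, 217, 29, 36])]
frame_mid [(0.62, [152, 196, 37, 27])]
case_mid [(0.74, [281, 270, 46, 24])]
{'time': 0.9, 'joints': array([ 1.31350918,  0.61488661, -0.01263364,  1.42342744,  0.00806913,
        1.10341416, -0.04045042]), 'joint_velocities': array([-0.00011809,  0.00077935, -0.00134616,  0.00043376,  0.00129424,
       -0.00035747, -0.0013016 ]), 'joint_efforts': array([-1.91174991e-04, -4.58816278e+01,  2.08908375e-01, -1.66037160e+01,
       -6.10495079e-02,  1.31959349e-02,  3.25073131e-05]), 'position': array([ 0.14872088, -0.63271049,  0.23763969]), 'orientation': array([ 0.4391461 ,  0.55425143, -0.43906267,  0.55423824]), 'wrist_force': array([ 0.83912974, -0.3249247 ,  0.43559122]), 'torque': array([ 0.00387912, -0.00724253, -0.01232929]), 'opening': 1.0003403778783109}
```

Run:
```python
import cv2
a=cv2.imread("pics/top0.png")
c=a[160:310,120:480]; cv2.imwrite("pics/topc.png",cv2.resize(c,None,fx=2.2,fy=2.2,interpolation=cv2.INTER_CUBIC))
a=cv2.imread("pics/side0.png")
c=a[150:390,190:430]; cv2.imwrite("pics/sidec.png",cv2.resize(c,None,fx=2.5,fy=2.5,interpolation=cv2.INTER_CUBIC))
```

```text
(no output)
```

View pics/top0.png

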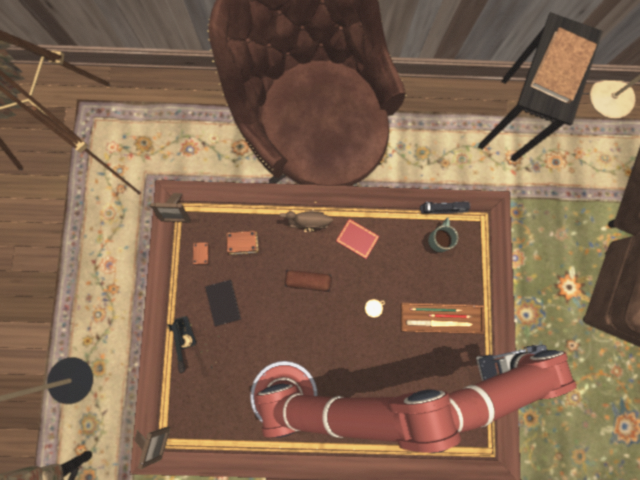

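View pics/side0.png

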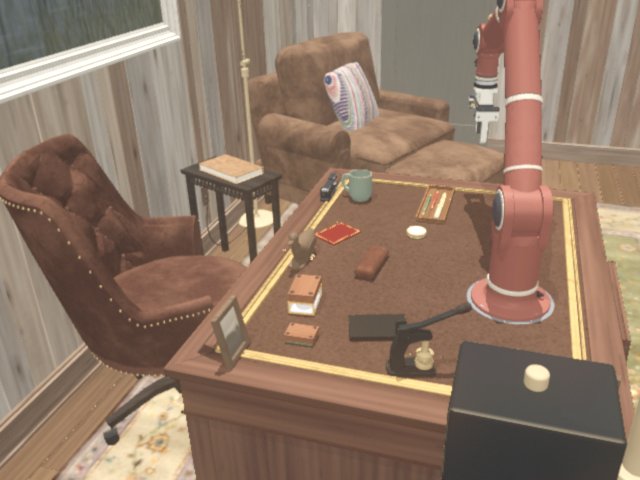

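View pics/topc.png

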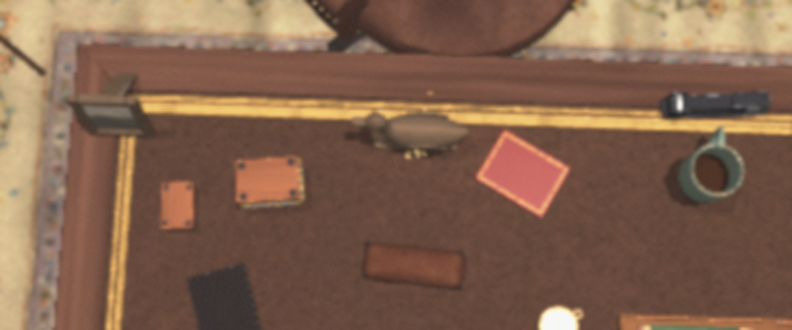

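View pics/sidec.png

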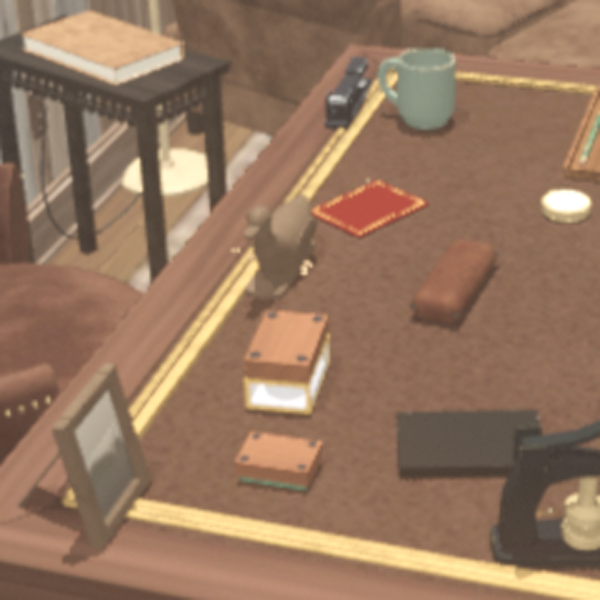

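The closed pair is at top (242,242) and side (305,295). Its look-alike is the smaller loose plinth at top (201,253) and side (301,335), which has no cover and a green step on the desk. I'm choosing the taller one with the brass-edged clear cover, and I'll check it in a close crop.

Run:
```python
import cv2
def crop(n,x,y,w,h,f,o):
    a=cv2.imread(n)[y:y+h,x:x+w]; a=cv2.resize(a,None,fx=f,fy=f,interpolation=cv2.INTER_CUBIC)
    for i in range(0,w,5):
        cv2.line(a,(i*f,0),(i*f,6 if i%10 else 14),(0,255,255),1)
        if i%10==0: cv2.putText(a,str(x+i),(i*f,25),0,.35,(0,255,255),1)
    for i in range(0,h,5):
        cv2.line(a,(0,i*f),(6 if i%10 else 14,i*f),(0,255,255),1)
        if i%10==0: cv2.putText(a,str(y+i),(15,i*f+4),0,.35,(0,255,255),1)
    cv2.imwrite(o,a)
crop("pics/top0.png",215,220,55,45,14,"pics/t1.png")
crop("pics/side0.png",275,265,60,60,10,"pics/s1.png")
crop("pics/top0.png",325,205,65,60,10,"pics/t2.png")
crop("pics/side0.png",305,210,65,45,12,"pics/s2.png")
```

```text
(no output)
```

View pics/t1.png

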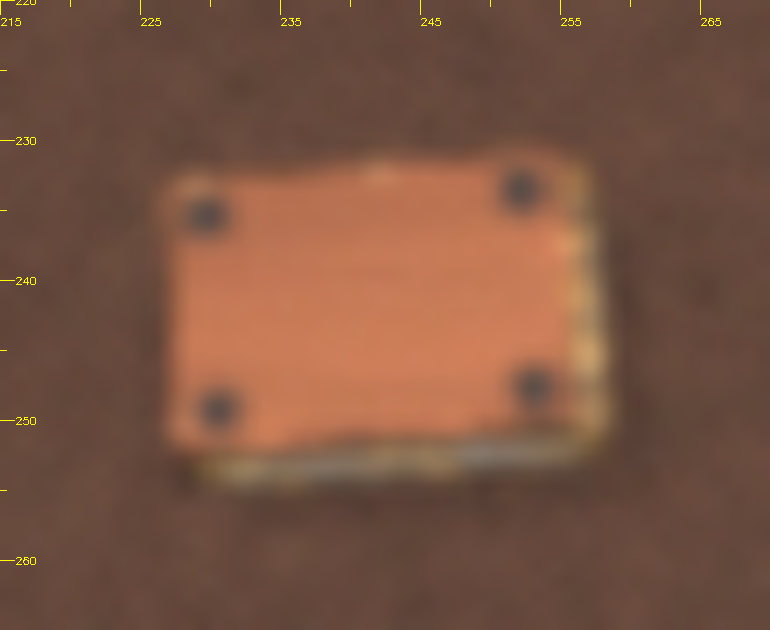

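View pics/s1.png

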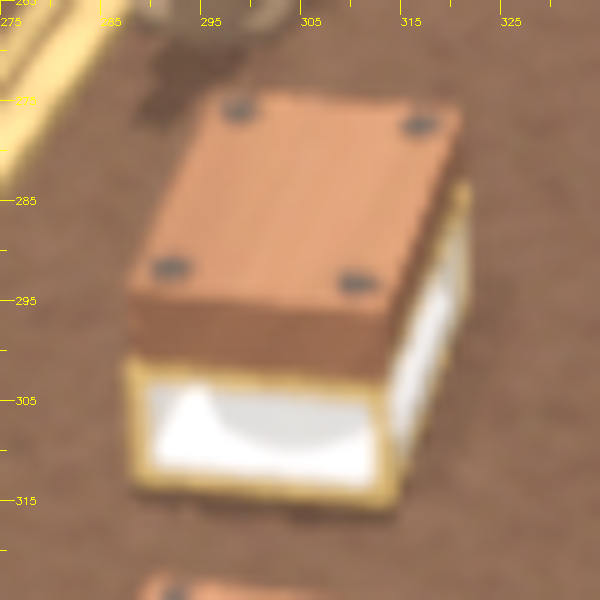

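View pics/t2.png

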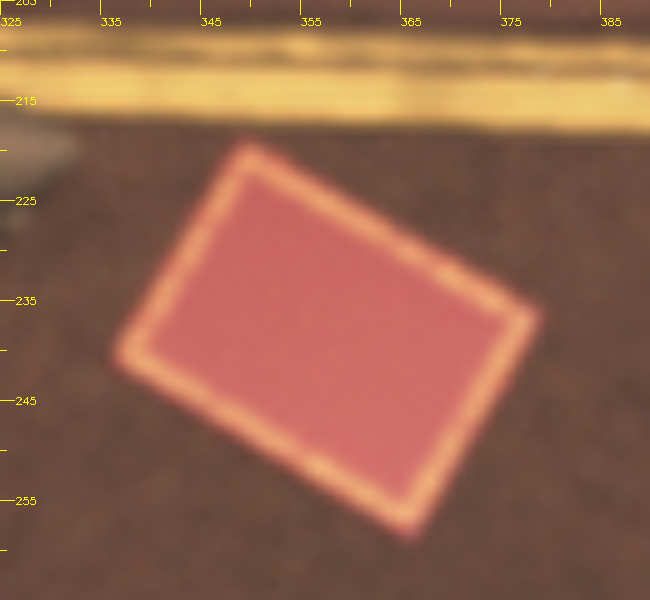

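View pics/s2.png

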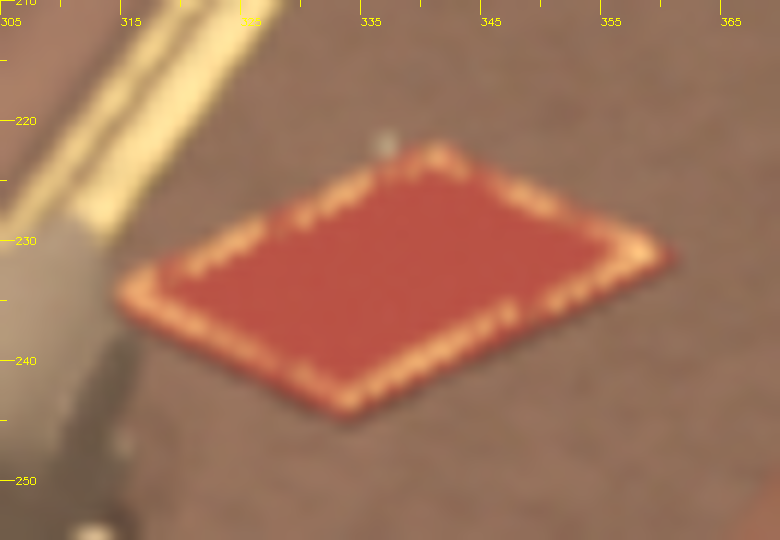

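The crop confirms it: walnut board on a brass-edged cover with the watch showing inside. Next I'll fit the poses from the corners.

```bash
cat > h.py <<'E'
import numpy as np, cv2
from scipy.optimize import least_squares
from scipy.spatial.transform import Rotation as R
from plant import manip
CM={n:manip.camera_model(n) for n in("top","side")}
def proj(n,P):
    c=CM[n]; return cv2.projectPoints(np.float64(P).reshape(-1,3),c['rvec'],c['tvec'],c['intrinsics'],None)[0][:,0]
def ray(n,uv,z):
    c=CM[n];Rm=cv2.Rodrigues(c['rvec'])[0];d=Rm.T@np.linalg.inv(c['intrinsics'])@np.array([uv[0],uv[1],1.]);o=-Rm.T@c['tvec']
    return o+d*(z-o[2])/d[2]
def fit(obs,hx,hy,x0):
    # obs: list (cam, sx,sy,z, u,v) label readings (0.5 subtracted)
    def f(p):
        r=[]
        for n,sx,sy,z,u,v in obs:
            c,s=np.cos(p[2]),np.sin(p[2]);a,b=sx*hx,sy*hy
            r+=list((proj(n,[p[0]+c*a-s*b,p[1]+s*a+c*b,z])[0]-(u-.5,v-.5))*(1 if n=="top" else 1))
        return r
    s=least_squares(f,x0); return s.x,np.reshape(s.fun,(-1,2))
E
python3 - <<'E'
from h import *
np.set_printoptions(precision=4,suppress=True)
# image up=+x, left=+y
o=[("top",1,1,.058,226.8,232.7),("top",1,-1,.058,255.7,230.9),("top",-1,-1,.058,256.3,250.6),("top",-1,1,.058,227.2,252.0)]
s=[("side",1,1,.058,288.2,294),("side",-1,1,.058,313.3,296),("side",1,-1,.058,295.8,274.2),("side",-1,-1,.058,320.8,275.5),("side",1,1,0,288.6,313.7),("side",-1,1,0,313.8,315.5)]
for q in(o,s,o+s):
    x,r=fit(q,.033,.048,[.5,.15,0]);print(x,abs(r).max());
print(r)
m=[("top",1,1,.004,349.3,219.3),("top",-1,1,.004,336.5,240.5),("top",1,-1,.004,378.8,236.2),("top",-1,-1,.004,366.2,258.6)]
ms=[("side",1,1,.004,314.3,234.5),("side",-1,1,.004,333.5,244.),("side",1,-1,.004,340.8,222.3),("side",-1,-1,.004,360.4,231.)]
for q in(m,ms,m+ms):
    x,r=fit(q,.047,.062,[.5,-.2,-.5]);print(x,abs(r).max());
print(r)
for k,b,z in [("duck",[283,210,50,19],.05),("case",[281,270,46,24],.03),("mug",[427,217,29,36],.09),("small",[192,243,21,25],.03)]:
    print(k,ray("top",b[:2],z),ray("top",(b[0]+b[2],b[1]+b[3]),z))
st=manip.get_state();print(R.from_quat(st['orientation']).as_matrix())
E
```

```text
[0.5059 0.1616 0.0862] 0.3278208418658437
[0.5074 0.1601 0.1294] 0.6690153937648233
[0.5066 0.161  0.1127] 0.8506433689100845
[[ 0.1665  0.1528]
 [-0.4012 -0.2616]
 [ 0.2212 -0.7752]
 [ 0.8051  0.0859]
 [-0.75    0.0849]
 [ 0.1049  0.3688]
 [ 0.5975  0.1194]
 [ 0.2573  0.8506]
 [-0.0174 -0.3052]
 [ 0.2966  0.2743]]
[ 0.5383 -0.2367 -0.5077] 0.876458052405809
[ 0.5389 -0.2399 -0.503 ] 1.4943386701717714
[ 0.5383 -0.2374 -0.5057] 1.5713240233681063
[[ 0.0109 -0.8611]
 [-0.6006  0.4749]
 [ 1.012  -0.0252]
 [ 0.3828  0.3744]
 [-1.5713  0.2838]
 [ 0.135   0.7185]
 [-0.0428 -0.1123]
 [ 1.3088  0.3437]]
duck [0.6198 0.0248 0.05  ] [ 0.5591 -0.1487  0.05  ]
case [0.4148 0.0242 0.03  ] [ 0.3383 -0.1348  0.03  ]
mug [ 0.603  -0.4616  0.09  ] [ 0.484  -0.5573  0.09  ]
small [0.4979 0.333  0.03  ] [0.4143 0.2556 0.03  ]
[[ 0.0001  0.9735  0.2287]
 [ 0.0001  0.2287 -0.9735]
 [-1.      0.0001 -0.0001]]
```

Emit:
step_arm([
  {"dy": 50, "ax": -4.1},
  {"dy": 50, "ax": -4.1},
  {"dy": 50, "ax": -4.1},
  {"dy": 50, "ax": -4.1},
  {"dy": 50, "ax": -4.1},
  {"dy": 50, "ax": -4.1},
  {"dy": 50, "ax": -4.1},
  {"dy": 50, "ax": -4.1},
  {"dy": 50, "ax": -4.1},
  {"dy": 50, "ax": -4.1},
])

```text
invalid input
```

Emit:
step_arm([
  {"dy": 40, "ax": -4.1},
  {"dy": 40, "ax": -4.1},
  {"dy": 40, "ax": -4.1},
  {"dy": 40, "ax": -4.1},
  {"dy": 40, "ax": -4.1},
  {"dy": 40, "ax": -4.1},
  {"dy": 40, "ax": -4.1},
  {"dy": 40, "ax": -4.1},
  {"dy": 40, "ax": -4.1},
  {"dy": 40, "ax": -4.1},
])

```text
invalid input
```

Emit:
step_arm([
  {"dx": 0, "dy": 50, "dz": 0, "ax": -4.1, "ay": 0, "az": 0, "gripper": 93},
  {"dx": 0, "dy": 50, "dz": 0, "ax": -4.1, "ay": 0, "az": 0, "gripper": 93},
  {"dx": 0, "dy": 50, "dz": 0, "ax": -4.1, "ay": 0, "az": 0, "gripper": 93},
  {"dx": 0, "dy": 50, "dz": 0, "ax": -4.1, "ay": 0, "az": 0, "gripper": 93},
  {"dx": 0, "dy": 50, "dz": 0, "ax": -4.1, "ay": 0, "az": 0, "gripper": 93},
  {"dx": 0, "dy": 50, "dz": 0, "ax": -4.1, "ay": 0, "az": 0, "gripper": 93},
  {"dx": 0, "dy": 50, "dz": 0, "ax": -4.1, "ay": 0, "az": 0, "gripper": 93},
  {"dx": 0, "dy": 50, "dz": 0, "ax": -4.1, "ay": 0, "az": 0, "gripper": 93},
  {"dx": 0, "dy": 50, "dz": 0, "ax": -4.1, "ay": 0, "az": 0, "gripper": 93},
  {"dx": 0, "dy": 50, "dz": 0, "ax": -4.1, "ay": 0, "az": 0, "gripper": 93},
])

```text
time: 2.15
position: [0.5664, -0.3746, 0.2376]
orientation: [0.216, 0.673, -0.217, 0.673]
wrist_force: [0.5, -0.3, -0.4]
opening: 1.003
```

```bash
cat >> h.py <<'E'
def cur():
    s=manip.get_state();return np.array(s['position']),R.from_quat(s['orientation']),s
def tool(yaw,tilt):
    """jaw axis z at world yaw (deg), tool x = down tilted by +tilt about jaw axis"""
    y=np.radians(yaw); z=np.array([np.cos(y),np.sin(y),0]);x=np.array([0,0,-1.]);M=np.c_[x,np.cross(z,x),z]
    return R.from_matrix(M)*R.from_rotvec([0,0,np.radians(tilt)])
def plan(p,r,wps):
    """wps: list (pos, rot, n)"""
    for P,Q,n in wps:
        dv=(r.inv()*Q).as_rotvec(degrees=True)/n; P=np.array(P);p0=p.copy()
        for i in range(n):
            t=np.round(r.inv().apply((p0+(P-p0)*(i+1)/n-p)*1000),1); a=np.round(dv,1)
            print(dict(zip(("dx","dy","dz","ax","ay","az"),[float(v) for v in np.r_[t,a]])))
            p=p+r.apply(t/1000); r=r*R.from_rotvec(a,degrees=True)
        print('--',p,(r.inv()*Q).magnitude()*57.3)
E
python3 - <<'E'
from h import *
np.set_printoptions(precision=4,suppress=True)
p,r,s=cur();print(s['joints'])
Y=6.0;yb=np.array([-np.sin(np.radians(Y)),np.cos(np.radians(Y)),0]);g=np.array([.5065,.161,.036])
a=g-tool(Y,-45).apply([.13,0,0]);print(a)
plan(p,r,[(a+[0,-.10,.10],tool(Y,0),10),(a,tool(Y,-45),6)])
E
```

```text
[ 0.6606  0.6707 -0.2047  1.3234  0.1383  1.1609 -0.1783]
[0.4969 0.2524 0.1279]
{'dx': 1.0, 'dy': 38.8, 'dz': -36.4, 'ax': -4.2, 'ay': 0.0, 'az': 0.0}
{'dx': 0.9, 'dy': 41.3, 'dz': -33.4, 'ax': -4.2, 'ay': 0.0, 'az': 0.0}
{'dx': 1.0, 'dy': 43.7, 'dz': -30.3, 'ax': -4.2, 'ay': 0.0, 'az': 0.0}
{'dx': 0.9, 'dy': 45.8, 'dz': -27.1, 'ax': -4.2, 'ay': 0.0, 'az': 0.0}
{'dx': 1.0, 'dy': 47.6, 'dz': -23.6, 'ax': -4.2, 'ay': 0.0, 'az': 0.0}
{'dx': 0.9, 'dy': 49.2, 'dz': -20.0, 'ax': -4.2, 'ay': 0.0, 'az': 0.0}
{'dx': 1.0, 'dy': 50.6, 'dz': -16.4, 'ax': -4.2, 'ay': 0.0, 'az': 0.0}
{'dx': 0.9, 'dy': 51.6, 'dz': -12.7, 'ax': -4.2, 'ay': 0.0, 'az': 0.0}
{'dx': 1.0, 'dy': 52.5, 'dz': -8.8, 'ax': -4.2, 'ay': 0.0, 'az': 0.0}
{'dx': 1.0, 'dy': 52.9, 'dz': -5.0, 'ax': -4.2, 'ay': 0.0, 'az': 0.0}
-- [0.4969 0.1524 0.2279] 0.3459016955534824
{'dx': 16.7, 'dy': 16.6, 'dz': 1.8, 'ax': 0.1, 'ay': 0.0, 'az': -7.5}
{'dx': 14.3, 'dy': 18.6, 'dz': 1.9, 'ax': 0.1, 'ay': 0.0, 'az': -7.5}
{'dx': 11.8, 'dy': 20.3, 'dz': 1.7, 'ax': 0.1, 'ay': 0.0, 'az': -7.5}
{'dx': 9.1, 'dy': 21.7, 'dz': 1.8, 'ax': 0.1, 'ay': 0.0, 'az': -7.5}
{'dx': 6.1, 'dy': 22.7, 'dz': 1.7, 'ax': 0.1, 'ay': 0.0, 'az': -7.5}
{'dx': 3.1, 'dy': 23.2, 'dz': 1.6, 'ax': 0.1, 'ay': 0.0, 'az': -7.5}
-- [0.4969 0.2524 0.128 ] 0.30624180319093
```

Emit:
step_arm([
  {"dx": 1, "dy": 39, "dz": -36, "ax": -4.2, "ay": 0, "az": 0, "gripper": 93},
  {"dx": 1, "dy": 41, "dz": -33, "ax": -4.2, "ay": 0, "az": 0, "gripper": 93},
  {"dx": 1, "dy": 44, "dz": -30, "ax": -4.2, "ay": 0, "az": 0, "gripper": 93},
  {"dx": 1, "dy": 46, "dz": -27, "ax": -4.2, "ay": 0, "az": 0, "gripper": 93},
  {"dx": 1, "dy": 48, "dz": -24, "ax": -4.2, "ay": 0, "az": 0, "gripper": 93},
  {"dx": 1, "dy": 49, "dz": -20, "ax": -4.2, "ay": 0, "az": 0, "gripper": 93},
  {"dx": 1, "dy": 51, "dz": -16, "ax": -4.2, "ay": 0, "az": 0, "gripper": 93},
  {"dx": 1, "dy": 52, "dz": -13, "ax": -4.2, "ay": 0, "az": 0, "gripper": 93},
  {"dx": 1, "dy": 52, "dz": -9, "ax": -4.2, "ay": 0, "az": 0, "gripper": 93},
  {"dx": 1, "dy": 53, "dz": -5, "ax": -4.2, "ay": 0, "az": 0, "gripper": 93},
])

```text
time: 3.4
position: [0.4977, 0.1534, 0.228]
orientation: [-0.039, 0.706, 0.039, 0.706]
wrist_force: [0.8, -0.8, -0.6]
opening: 0.999
```

Emit:
step_arm([
  {"dx": 17, "dy": 17, "dz": 2, "ax": 0, "ay": 0, "az": -7.5, "gripper": 93},
  {"dx": 14, "dy": 19, "dz": 2, "ax": 0, "ay": 0, "az": -7.5, "gripper": 93},
  {"dx": 12, "dy": 20, "dz": 2, "ax": 0, "ay": 0, "az": -7.5, "gripper": 93},
  {"dx": 9, "dy": 22, "dz": 2, "ax": 0, "ay": 0, "az": -7.5, "gripper": 93},
  {"dx": 6, "dy": 23, "dz": 2, "ax": 0, "ay": 0, "az": -7.5, "gripper": 93},
  {"dx": 3, "dy": 23, "dz": 2, "ax": 0, "ay": 0, "az": -7.5, "gripper": 93},
  {"dx": 0, "dy": 0, "dz": 0, "ax": 0, "ay": 0, "az": 0, "gripper": 93},
])

```text
time: 4.28
position: [0.4962, 0.2566, 0.1236]
orientation: [-0.309, 0.639, -0.232, 0.665]
wrist_force: [-0.3, -1.0, 0.0]
opening: 1.001
```

Run:
```python
from h import *
np.set_printoptions(precision=4,suppress=True)
p,r,s=cur();print(p,s['joints'],r.as_matrix())
for n in("top","side"):
    im=manip.get_image(n); cv2.imwrite(f"pics/{n}1.png",im[:,:,::-1])
a=cv2.imread("pics/side1.png")[180:380,200:460];a=cv2.resize(a,None,fx=3,fy=3,interpolation=cv2.INTER_CUBIC);cv2.imwrite("pics/side1c.png",a)
a=cv2.imread("pics/top1.png")[190:310,150:330];a=cv2.resize(a,None,fx=4,fy=4,interpolation=cv2.INTER_CUBIC);cv2.imwrite("pics/top1c.png",a)
Y=6.0;g=np.array([.5065,.161,.036])
plan(p,r,[(g,tool(Y,-45),8)])
```

```text
[0.4962 0.2566 0.1236] [-0.7215  0.8671 -0.1615  1.5509  0.6734  1.4065 -1.0966] [[ 0.0764 -0.0859  0.9934]
 [-0.7033  0.7016  0.1148]
 [-0.7068 -0.7074 -0.0069]]
{'dx': 16.2, 'dy': -0.7, 'dz': -0.0, 'ax': 0.1, 'ay': 0.0, 'az': 0.0}
{'dx': 16.3, 'dy': -0.8, 'dz': -0.0, 'ax': 0.1, 'ay': 0.0, 'az': 0.0}
{'dx': 16.2, 'dy': -0.8, 'dz': -0.0, 'ax': 0.1, 'ay': 0.0, 'az': 0.0}
{'dx': 16.2, 'dy': -0.7, 'dz': -0.0, 'ax': 0.1, 'ay': 0.0, 'az': 0.0}
{'dx': 16.3, 'dy': -0.8, 'dz': -0.0, 'ax': 0.1, 'ay': 0.0, 'az': 0.0}
{'dx': 16.2, 'dy': -0.7, 'dz': -0.0, 'ax': 0.1, 'ay': 0.0, 'az': 0.0}
{'dx': 16.2, 'dy': -0.8, 'dz': -0.0, 'ax': 0.1, 'ay': 0.0, 'az': 0.0}
{'dx': 16.3, 'dy': -0.7, 'dz': -0.0, 'ax': 0.1, 'ay': 0.0, 'az': 0.0}
-- [0.5065 0.161  0.036 ] 0.17546696326115152
```

View pics/side1c.png

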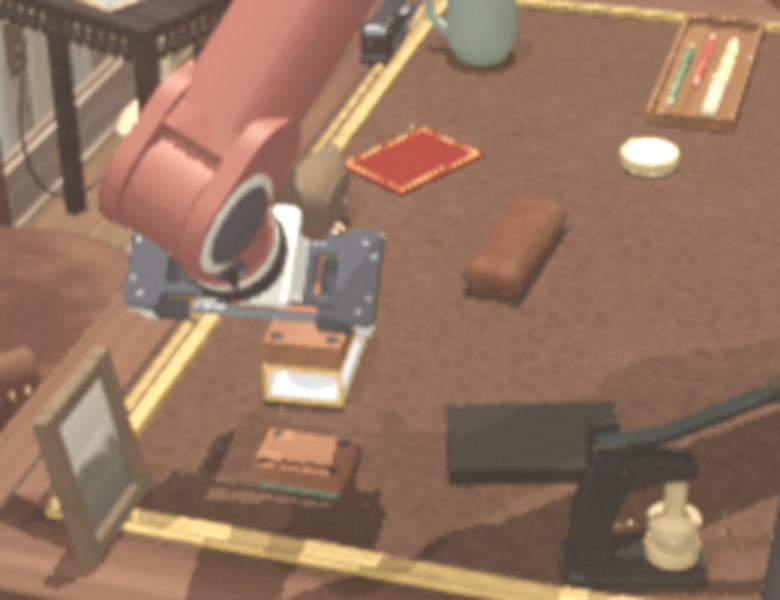

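View pics/top1c.png

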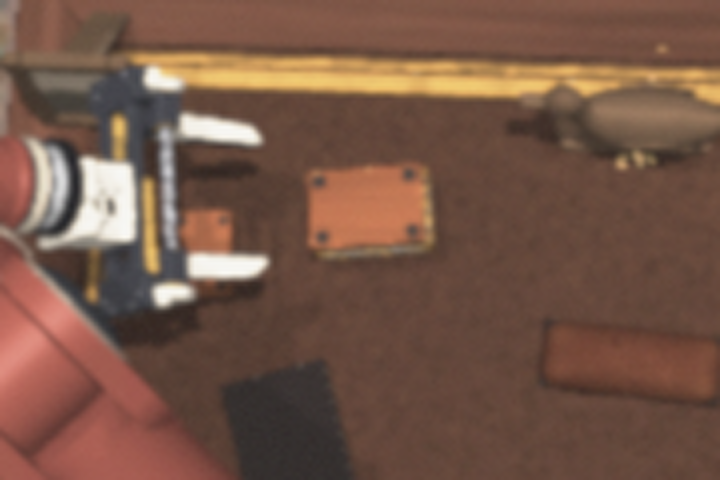

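Alignment looks good: the open fingers straddle the pair's line at crop (265,195) and the pair sits at crop (368,208). The frame and small plinth are clear. Next I'll advance.

Emit:
step_arm([
  {"dx": 16, "dy": -0.8, "dz": 0, "ax": 0.1, "ay": 0, "az": 0, "gripper": 93},
  {"dx": 16, "dy": -0.8, "dz": 0, "ax": 0.1, "ay": 0, "az": 0, "gripper": 93},
  {"dx": 16, "dy": -0.8, "dz": 0, "ax": 0.1, "ay": 0, "az": 0, "gripper": 93},
  {"dx": 16, "dy": -0.8, "dz": 0, "ax": 0.1, "ay": 0, "az": 0, "gripper": 93},
  {"dx": 16, "dy": -0.8, "dz": 0, "ax": 0, "ay": 0, "az": 0, "gripper": 93},
  {"dx": 16, "dy": -0.8, "dz": 0, "ax": 0, "ay": 0, "az": 0, "gripper": 93},
  {"dx": 16, "dy": -0.8, "dz": 0, "ax": 0, "ay": 0, "az": 0, "gripper": 93},
  {"dx": 16, "dy": -0.8, "dz": 0, "ax": 0, "ay": 0, "az": 0, "gripper": 93},
  {"dx": 1, "dy": 0, "dz": 0, "ax": 0, "ay": 0, "az": 0, "gripper": 93},
])

```text
time: 5.5
position: [0.5089, 0.1562, 0.0404]
orientation: [-0.304, 0.637, -0.238, 0.667]
wrist_force: [-0.4, 0.3, 0.4]
opening: 1.0
```

Run:
```python
from h import *
p,r,s=cur();print(p,s['wrist_force'])
for n in("top","side"):
    im=manip.get_image(n); cv2.imwrite(f"pics/{n}2.png",im[:,:,::-1])
a=cv2.imread("pics/side2.png")[230:350,240:400];b=cv2.imread("pics/top2.png")[200:290,190:310]
cv2.imwrite("pics/c2.png",np.hstack([cv2.resize(a,(400,300),interpolation=2),cv2.resize(b,(400,300),interpolation=2)]))
```

```text
[0.50888769 0.15622429 0.0404371 ] [-0.39682241  0.29948702  0.44508468]
```

View pics/c2.png

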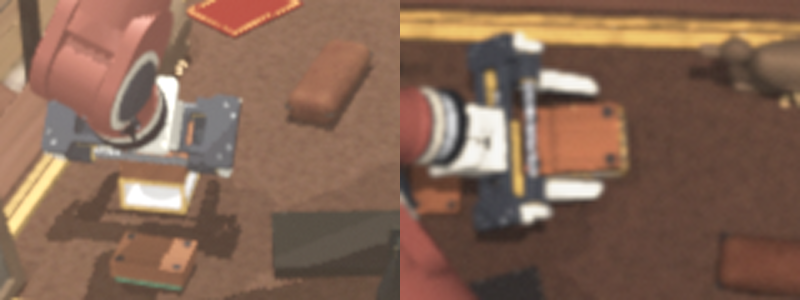

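Run:
```python
from h import *
p,r,s=cur();print(p,s['time'],s['wrist_force'],s['joint_velocities'],r.as_matrix())
plan(p,r,[([.5065,.161,.036],tool(6,-45),2)])
```

```text
[0.50918688 0.15810607 0.04091866] 5.6 [-0.00803615  0.40386853 -0.03185966] [-0.00656323 -0.01015071 -0.01219082 -0.01055338 -0.00135643  0.00433779
  0.0012452 ] [[ 0.07667922 -0.06984555  0.9946064 ]
 [-0.70265964  0.70394271  0.10360547]
 [-0.70738231 -0.70681416  0.00490013]]
{'dx': 0.6, 'dy': 2.9, 'dz': -1.2, 'ax': -0.1, 'ay': 0.1, 'az': -0.0}
{'dx': 0.6, 'dy': 2.8, 'dz': -1.2, 'ax': -0.1, 'ay': 0.1, 'az': -0.0}
-- [0.50648781 0.16102608 0.03603214] 0.05781309694364451
```

Emit:
step_arm([
  {"dx": 0.5, "dy": 2.5, "dz": -1, "ax": 0, "ay": 0, "az": 0, "gripper": 93},
  {"dx": 0.5, "dy": 2.5, "dz": -1, "ax": 0, "ay": 0, "az": 0, "gripper": 93},
  {"dx": 0, "dy": 0, "dz": 0, "ax": 0, "ay": 0, "az": 0, "gripper": 93},
  {"dx": 0, "dy": 0, "dz": 0, "ax": 0, "ay": 0, "az": 0, "gripper": 93},
  {"dx": 0, "dy": 0, "dz": 0, "ax": 0, "ay": 0, "az": 0, "gripper": 93},
])

```text
time: 6.22
position: [0.507, 0.1605, 0.0369]
orientation: [-0.303, 0.637, -0.237, 0.668]
wrist_force: [-1.5, -0.1, -0.3]
opening: 1.003
```

Emit:
step_arm([
  {"dx": 1.5, "dy": 1.5, "dz": 0, "ax": 0, "ay": 0, "az": 0, "gripper": 93},
  {"dx": 0, "dy": 0, "dz": 0, "ax": 0, "ay": 0, "az": 0, "gripper": 80},
  {"dx": 0, "dy": 0, "dz": 0, "ax": 0, "ay": 0, "az": 0, "gripper": 70},
  {"dx": 0, "dy": 0, "dz": 0, "ax": 0, "ay": 0, "az": 0, "gripper": 60},
  {"dx": 0, "dy": 0, "dz": 0, "ax": 0, "ay": 0, "az": 0, "gripper": 55},
  {"dx": 0, "dy": 0, "dz": 0, "ax": 0, "ay": 0, "az": 0, "gripper": 55},
  {"dx": 0, "dy": 0, "dz": 0, "ax": 0, "ay": 0, "az": 0, "gripper": 55},
])

```text
time: 7.1
position: [0.5065, 0.1605, 0.0347]
orientation: [-0.303, 0.637, -0.237, 0.668]
wrist_force: [-1.7, 1.0, 0.4]
opening: 0.708
```

Emit:
step_arm([
  {"dx": 0, "dy": 0, "dz": 0, "ax": 0, "ay": 0, "az": 0, "gripper": 40},
  {"dx": -5, "dy": -5, "dz": 0, "ax": 0, "ay": 0, "az": 0, "gripper": 40},
  {"dx": -10, "dy": -10, "dz": 0, "ax": 0, "ay": 0, "az": 0, "gripper": 40},
  {"dx": -12, "dy": -12, "dz": 0, "ax": 0, "ay": 0, "az": 0, "gripper": 40},
  {"dx": -12, "dy": -12, "dz": 0, "ax": 0, "ay": 0, "az": 0, "gripper": 40},
  {"dx": -12, "dy": -12, "dz": 0, "ax": 0, "ay": 0, "az": 0, "gripper": 40},
  {"dx": -12, "dy": -12, "dz": 0, "ax": 0, "ay": 0, "az": 0, "gripper": 40},
  {"dx": -12, "dy": -12, "dz": 0, "ax": 0, "ay": 0, "az": 0, "gripper": 40},
  {"dx": -5, "dy": -5, "dz": 0, "ax": 0, "ay": 0, "az": 0, "gripper": 40},
  {"dx": 0, "dy": 0, "dz": 0, "ax": 0, "ay": 0, "az": 0, "gripper": 40},
])

```text
time: 8.35
position: [0.5064, 0.1606, 0.1482]
orientation: [-0.303, 0.637, -0.237, 0.668]
wrist_force: [-0.4, -0.3, -5.1]
opening: 0.706
```

Run:
```python
from h import *
p,r,s=cur();print(p,s['wrist_force'],s['joints'])
for n in("top","side"):
    im=manip.get_image(n); cv2.imwrite(f"pics/{n}3.png",im[:,:,::-1])
a=cv2.imread("pics/side3.png")[200:350,220:420];b=cv2.imread("pics/top3.png")[200:290,190:310]
cv2.imwrite("pics/c3.png",np.hstack([cv2.resize(a,(400,300),interpolation=2),cv2.resize(b,(400,300),interpolation=2)]))
print(tool(6,45).as_matrix())
plan(p,r,[([.47,.15,.15],tool(6,45),12)])
```

```text
[0.5064161  0.16057846 0.14820115] [-0.42435077 -0.3206276  -5.12303029] [-0.61139405  0.76533237 -0.130696    1.7144376   0.73476359  1.30028393
 -1.06774028]
[[-7.39127852e-02 -7.39127852e-02  9.94521895e-01]
 [ 7.03233176e-01  7.03233176e-01  1.04528463e-01]
 [-7.07106781e-01  7.07106781e-01 -1.11022302e-16]]
{'dx': 0.3, 'dy': -0.5, 'dz': -3.1, 'ax': -0.0, 'ay': 0.0, 'az': 7.5}
{'dx': 0.2, 'dy': -0.6, 'dz': -3.1, 'ax': -0.0, 'ay': 0.0, 'az': 7.5}
{'dx': 0.1, 'dy': -0.5, 'dz': -3.1, 'ax': -0.0, 'ay': 0.0, 'az': 7.5}
{'dx': 0.1, 'dy': -0.6, 'dz': -3.1, 'ax': -0.0, 'ay': 0.0, 'az': 7.5}
{'dx': -0.0, 'dy': -0.6, 'dz': -3.1, 'ax': -0.0, 'ay': 0.0, 'az': 7.5}
{'dx': -0.1, 'dy': -0.6, 'dz': -3.2, 'ax': -0.0, 'ay': 0.0, 'az': 7.5}
{'dx': -0.2, 'dy': -0.5, 'dz': -3.1, 'ax': -0.0, 'ay': 0.0, 'az': 7.5}
{'dx': -0.2, 'dy': -0.6, 'dz': -3.1, 'ax': -0.0, 'ay': 0.0, 'az': 7.5}
{'dx': -0.3, 'dy': -0.5, 'dz': -3.1, 'ax': -0.0, 'ay': 0.0, 'az': 7.5}
{'dx': -0.4, 'dy': -0.4, 'dz': -3.1, 'ax': -0.0, 'ay': 0.0, 'az': 7.5}
{'dx': -0.4, 'dy': -0.4, 'dz': -3.1, 'ax': -0.0, 'ay': 0.0, 'az': 7.5}
{'dx': -0.5, 'dy': -0.4, 'dz': -3.1, 'ax': -0.0, 'ay': 0.0, 'az': 7.5}
-- [0.47000639 0.14998151 0.14996454] 0.330579188905845
```

View pics/c3.png

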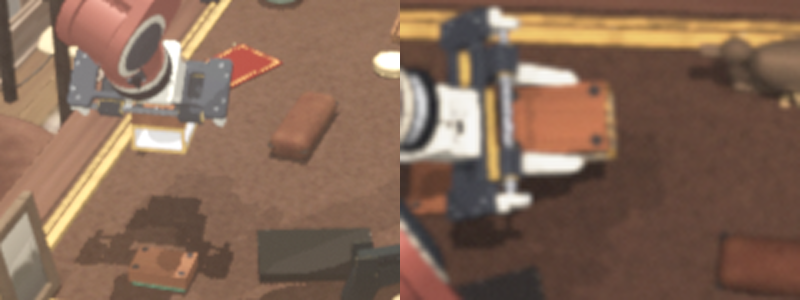

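Both parts are lifted (5.1 N, against 4.8 N expected). Next is the first 90° swing.

Emit:
step_arm([
  {"dx": 0, "dy": 0, "dz": -2, "ax": 0, "ay": 0, "az": 5, "gripper": 40},
  {"dx": 0, "dy": -0.5, "dz": -3, "ax": 0, "ay": 0, "az": 7.5, "gripper": 40},
  {"dx": 0, "dy": -0.5, "dz": -3, "ax": 0, "ay": 0, "az": 7.5, "gripper": 40},
  {"dx": 0, "dy": -0.5, "dz": -3, "ax": 0, "ay": 0, "az": 7.5, "gripper": 40},
  {"dx": 0, "dy": -0.5, "dz": -3, "ax": 0, "ay": 0, "az": 7.5, "gripper": 40},
  {"dx": 0, "dy": -0.5, "dz": -3, "ax": 0, "ay": 0, "az": 7.5, "gripper": 40},
  {"dx": 0, "dy": -0.5, "dz": -3, "ax": 0, "ay": 0, "az": 7.5, "gripper": 40},
  {"dx": 0, "dy": -0.5, "dz": -3, "ax": 0, "ay": 0, "az": 7.5, "gripper": 40},
  {"dx": 0, "dy": -0.5, "dz": -3, "ax": 0, "ay": 0, "az": 7.5, "gripper": 40},
  {"dx": 0, "dy": -0.5, "dz": -3, "ax": 0, "ay": 0, "az": 7.5, "gripper": 40},
])

```text
time: 9.7
position: [0.4766, 0.1511, 0.1474]
orientation: [0.132, 0.694, 0.204, 0.678]
wrist_force: [-0.3, -0.0, -6.2]
opening: 0.707
```

Emit:
step_arm([
  {"dx": 0, "dy": -0.5, "dz": -3, "ax": 0, "ay": 0, "az": 7.5, "gripper": 40},
  {"dx": 0, "dy": -0.5, "dz": -3, "ax": 0, "ay": 0, "az": 6.5, "gripper": 40},
  {"dx": 0, "dy": 0, "dz": -2, "ax": 0, "ay": 0, "az": 3, "gripper": 40},
  {"dx": 0, "dy": 0, "dz": 0, "ax": 0, "ay": 0, "az": 0, "gripper": 40},
  {"dx": 0, "dy": 0, "dz": 0, "ax": 0, "ay": 0, "az": 0, "gripper": 40},
  {"dx": 0, "dy": 0, "dz": 0, "ax": 0, "ay": 0, "az": 0, "gripper": 40},
])

```text
time: 10.45
position: [0.4699, 0.1521, 0.1481]
orientation: [0.231, 0.666, 0.302, 0.642]
wrist_force: [-1.2, -0.3, -4.1]
opening: 0.708
```

Run:
```python
from h import *
p,r,s=cur();print(p,s['wrist_force'],s['joints'],s['opening'])
for n in("top","side"):
    im=manip.get_image(n); cv2.imwrite(f"pics/{n}4.png",im[:,:,::-1])
a=cv2.imread("pics/side4.png")[180:330,220:420];b=cv2.imread("pics/top4.png")[190:310,180:340]
cv2.imwrite("pics/c4.png",np.hstack([cv2.resize(a,(400,300),interpolation=2),cv2.resize(b,(400,300),interpolation=2)]))
plan(p,r,[([.47,.15,.06],tool(6,45),5)])
```

```text
[0.46985627 0.15214371 0.14814903] [-1.15757284 -0.32378725 -4.1237773 ] [ 0.70308718  0.89602436 -1.05525717  2.02336461 -0.05356749  0.54482928
  0.03141841] 0.7084268309066095
{'dx': 12.3, 'dy': -12.6, 'dz': -0.1, 'ax': 0.1, 'ay': 0.0, 'az': 0.1}
{'dx': 12.3, 'dy': -12.7, 'dz': -0.1, 'ax': 0.1, 'ay': 0.0, 'az': 0.1}
{'dx': 12.2, 'dy': -12.7, 'dz': -0.1, 'ax': 0.1, 'ay': 0.0, 'az': 0.1}
{'dx': 12.3, 'dy': -12.7, 'dz': -0.1, 'ax': 0.1, 'ay': 0.0, 'az': 0.1}
{'dx': 12.2, 'dy': -12.7, 'dz': 0.0, 'ax': 0.1, 'ay': 0.0, 'az': 0.1}
-- [0.46997851 0.15004094 0.05998422] 0.30476146442155594
```

View pics/c4.png

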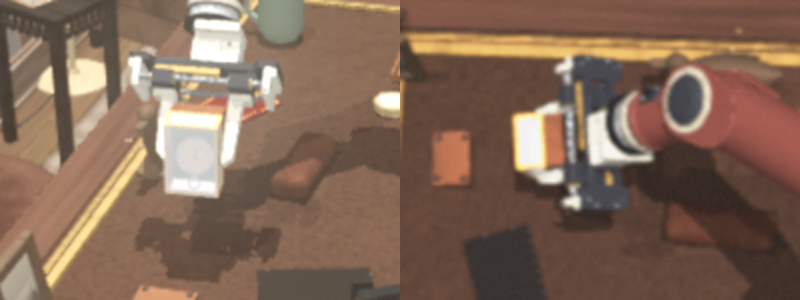

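The swing came out as planned, with the pair closed and the watch visible through the pane at crop (195,160). Next I'll lower it onto its end.

Emit:
step_arm([
  {"dx": 6, "dy": -6, "dz": 0, "ax": 0.1, "ay": 0, "az": 0.5, "gripper": 40},
  {"dx": 12, "dy": -12, "dz": 0, "ax": 0.1, "ay": 0, "az": 0, "gripper": 40},
  {"dx": 12, "dy": -12, "dz": 0, "ax": 0.1, "ay": 0, "az": 0, "gripper": 40},
  {"dx": 12, "dy": -12, "dz": 0, "ax": 0, "ay": 0, "az": 0, "gripper": 40},
  {"dx": 12, "dy": -12, "dz": 0, "ax": 0, "ay": 0, "az": 0, "gripper": 40},
  {"dx": 8, "dy": -8, "dz": 0, "ax": 0, "ay": 0, "az": 0, "gripper": 40},
  {"dx": 3, "dy": -3, "dz": 0, "ax": 0, "ay": 0, "az": 0, "gripper": 40},
  {"dx": 0, "dy": 0, "dz": 0, "ax": 0, "ay": 0, "az": 0, "gripper": 40},
  {"dx": 0, "dy": 0, "dz": 0, "ax": 0, "ay": 0, "az": 0, "gripper": 40},
  {"dx": 0, "dy": 0, "dz": 0, "ax": 0, "ay": 0, "az": 0, "gripper": 40},
])

```text
time: 11.8
position: [0.4706, 0.1516, 0.0564]
orientation: [0.237, 0.665, 0.303, 0.64]
wrist_force: [-0.1, 0.1, -4.9]
opening: 0.708
```

Run:
```python
from h import *
p,r,s=cur();print(p,s['wrist_force'],s['joints'],s['opening'])
for n in("top","side"):
    im=manip.get_image(n); cv2.imwrite(f"pics/{n}5.png",im[:,:,::-1])
a=cv2.imread("pics/side5.png")[220:320,250:383];b=cv2.imread("pics/top5.png")[190:310,180:340]
cv2.imwrite("pics/c5.png",np.hstack([cv2.resize(a,(400,300),interpolation=2),cv2.resize(b,(400,300),interpolation=2)]))
plan(p,r,[([.47,.15,.05],tool(6,45),1)])
```

```text
[0.47056356 0.15160925 0.05641332] [-0.1467296   0.09651525 -4.85235292] [ 0.65131957  1.05552645 -0.95177051  2.05351913  0.0196581   0.39213872
  0.08634622] 0.7077877825989192
{'dx': 3.4, 'dy': -5.6, 'dz': -0.7, 'ax': -0.1, 'ay': 0.3, 'az': 0.0}
-- [0.47003652 0.14999228 0.05004797] 0.01637657651150315
```

View pics/c5.png

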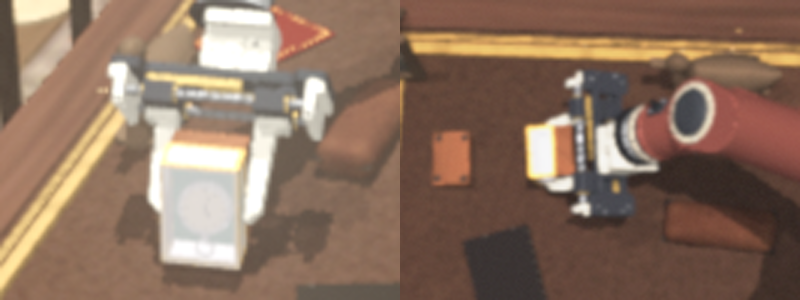

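Emit:
step_arm([
  {"dx": 1.5, "dy": -1.5, "dz": 0, "ax": 0, "ay": 0, "az": 0, "gripper": 40},
  {"dx": 1.5, "dy": -1.5, "dz": 0, "ax": 0, "ay": 0.3, "az": 0, "gripper": 40},
  {"dx": 0, "dy": 0, "dz": 0, "ax": 0, "ay": 0, "az": 0, "gripper": 40},
  {"dx": 0, "dy": 0, "dz": 0, "ax": 0, "ay": 0, "az": 0, "gripper": 40},
])

```text
time: 12.4
position: [0.4703, 0.1517, 0.0517]
orientation: [0.237, 0.667, 0.304, 0.638]
wrist_force: [-0.2, -0.7, -5.0]
opening: 0.712
```

Emit:
step_arm([
  {"dx": 0.7, "dy": -0.7, "dz": 0, "ax": 0, "ay": 0, "az": 0, "gripper": 40},
  {"dx": 0.7, "dy": -0.7, "dz": 0, "ax": 0, "ay": 0, "az": 0, "gripper": 40},
  {"dx": 0, "dy": 0, "dz": 0, "ax": 0, "ay": 0, "az": 0, "gripper": 40},
  {"dx": 0, "dy": 0, "dz": 0, "ax": 0, "ay": 0, "az": 0, "gripper": 40},
])

```text
time: 12.9
position: [0.4703, 0.1516, 0.0497]
orientation: [0.237, 0.667, 0.304, 0.638]
wrist_force: [0.1, -0.1, -5.0]
opening: 0.706
```

Emit:
step_arm([
  {"dx": 0.5, "dy": -0.5, "dz": 0, "ax": 0, "ay": 0, "az": 0, "gripper": 40},
  {"dx": 0, "dy": 0, "dz": 0, "ax": 0, "ay": 0, "az": 0, "gripper": 40},
  {"dx": 0, "dy": 0, "dz": 0, "ax": 0, "ay": 0, "az": 0, "gripper": 40},
])

```text
time: 13.28
position: [0.4703, 0.1516, 0.049]
orientation: [0.237, 0.667, 0.304, 0.638]
wrist_force: [-0.3, 1.2, -4.7]
opening: 0.706
```

Emit:
step_arm([
  {"dx": 0.5, "dy": -0.5, "dz": 0, "ax": 0, "ay": 0, "az": 0, "gripper": 40},
  {"dx": 0, "dy": 0, "dz": 0, "ax": 0, "ay": 0, "az": 0, "gripper": 40},
  {"dx": 0, "dy": 0, "dz": 0, "ax": 0, "ay": 0, "az": 0, "gripper": 40},
])

```text
time: 13.65
position: [0.4703, 0.1516, 0.0483]
orientation: [0.237, 0.667, 0.304, 0.638]
wrist_force: [-0.0, -0.6, -4.4]
opening: 0.706
```

Emit:
step_arm([
  {"dx": 0.6, "dy": -0.6, "dz": 0, "ax": 0, "ay": 0, "az": 0, "gripper": 40},
  {"dx": 0, "dy": 0, "dz": 0, "ax": 0, "ay": 0, "az": 0, "gripper": 40},
  {"dx": 0, "dy": 0, "dz": 0, "ax": 0, "ay": 0, "az": 0, "gripper": 40},
])

```text
time: 14.02
position: [0.4703, 0.1516, 0.0475]
orientation: [0.237, 0.667, 0.304, 0.638]
wrist_force: [-0.1, -0.6, -3.7]
opening: 0.708
```

Emit:
step_arm([
  {"dx": 0.6, "dy": -0.6, "dz": 0, "ax": 0, "ay": 0, "az": 0, "gripper": 40},
  {"dx": 0, "dy": 0, "dz": 0, "ax": 0, "ay": 0, "az": 0, "gripper": 40},
  {"dx": 0, "dy": 0, "dz": 0, "ax": 0, "ay": 0, "az": 0, "gripper": 40},
])

```text
time: 14.4
position: [0.4704, 0.1517, 0.0475]
orientation: [0.237, 0.667, 0.304, 0.638]
wrist_force: [-0.5, -5.1, 5.7]
opening: 0.708
```

Emit:
step_arm([
  {"dx": -0.4, "dy": 0.4, "dz": 0, "ax": 0, "ay": 0, "az": 0, "gripper": 40},
  {"dx": 0, "dy": 0, "dz": 0, "ax": 0, "ay": 0, "az": 0, "gripper": 40},
  {"dx": 0, "dy": 0, "dz": 0, "ax": 0, "ay": 0, "az": 0, "gripper": 40},
])

```text
time: 14.78
position: [0.4704, 0.1517, 0.0475]
orientation: [0.237, 0.667, 0.304, 0.638]
wrist_force: [-0.5, -4.6, 4.9]
opening: 0.705
```

Emit:
step_arm([
  {"dx": -0.6, "dy": 0, "dz": 0, "ax": 0, "ay": 0, "az": 0, "gripper": 40},
  {"dx": 0, "dy": 0, "dz": 0, "ax": 0, "ay": 0, "az": 0, "gripper": 40},
  {"dx": 0, "dy": 0, "dz": 0, "ax": 0, "ay": 0, "az": 0, "gripper": 40},
])

```text
time: 15.15
position: [0.4703, 0.1516, 0.0475]
orientation: [0.237, 0.667, 0.304, 0.638]
wrist_force: [0.1, 1.1, -1.8]
opening: 0.707
```

Run:
```python
from h import *
p,r,s=cur();print(p,s['wrist_force'],s['torque'])
for n in("top","side"):
    im=manip.get_image(n); cv2.imwrite(f"pics/{n}6.png",im[:,:,::-1])
a=cv2.imread("pics/side6.png")[240:315,270:370];b=cv2.imread("pics/top6.png")[210:285,200:300]
cv2.imwrite("pics/c6.png",np.hstack([cv2.resize(a,(400,300),interpolation=2),cv2.resize(b,(400,300),interpolation=2)]))
```

```text
[0.47032385 0.15156019 0.0474895 ] [ 0.10362357  1.13459751 -1.75499715] [-0.83806903 -0.17535281 -0.03188366]
```

View pics/c6.png

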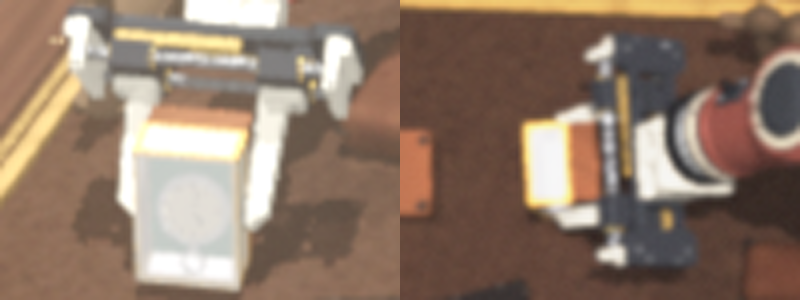

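Contact with the end is level and the load is light, so I'll release.

Emit:
step_arm([
  {"dx": 0, "dy": 0, "dz": 0, "ax": 0, "ay": 0, "az": 0, "gripper": 66},
  {"dx": 0, "dy": 0, "dz": 0, "ax": 0, "ay": 0, "az": 0, "gripper": 69},
  {"dx": 0, "dy": 0, "dz": 0, "ax": 0, "ay": 0, "az": 0, "gripper": 74},
  {"dx": 0, "dy": 0, "dz": 0, "ax": 0, "ay": 0, "az": 0, "gripper": 82},
  {"dx": 0, "dy": 0, "dz": 0, "ax": 0, "ay": 0, "az": 0, "gripper": 93},
  {"dx": 0, "dy": 0, "dz": 0, "ax": 0, "ay": 0, "az": 0, "gripper": 93},
])

```text
time: 16.0
position: [0.4703, 0.1512, 0.0476]
orientation: [0.237, 0.667, 0.304, 0.638]
wrist_force: [0.2, -0.4, -0.3]
opening: 0.993
```

Run:
```python
from h import *
p,r,s=cur();print(p,s['wrist_force'],s['opening'])
for n in("top","side"):
    im=manip.get_image(n); cv2.imwrite(f"pics/{n}7.png",im[:,:,::-1])
a=cv2.imread("pics/side7.png")[240:315,270:370];b=cv2.imread("pics/top7.png")[210:285,200:300]
cv2.imwrite("pics/c7.png",np.hstack([cv2.resize(a,(400,300),interpolation=2),cv2.resize(b,(400,300),interpolation=2)]))
```

```text
[0.47032361 0.15116083 0.04764666] [ 0.16996247 -0.40095313 -0.33847515] 0.992996701713385
```

View pics/c7.png

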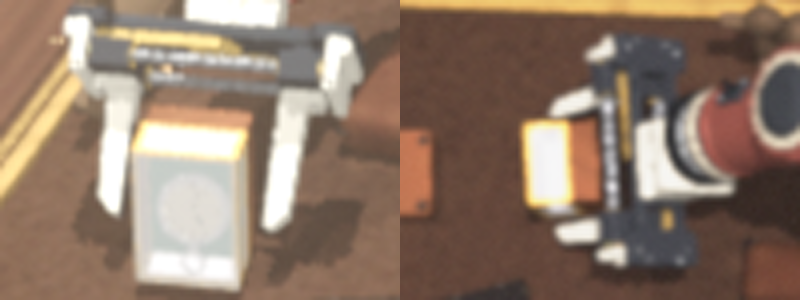

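Still standing and closed. I'll retreat and come round to the other side.

Run:
```python
from h import *
np.set_printoptions(precision=4,suppress=True)
p,r,s=cur()
g=np.array([.4703,.1512,.058]); a=g-tool(6,-45).apply([.12,0,0])
b=p-r.apply([.12,0,0]);print(b,a)
plan(p,r,[(b,tool(6,45),5),((a+b)/2+[0,0,.09],tool(6,0),7),(a,tool(6,-45),7)])
```

```text
[0.4793 0.0668 0.1324] [0.4614 0.2356 0.1429]
{'dx': -24.0, 'dy': 0.0, 'dz': -0.0, 'ax': -0.0, 'ay': -0.0, 'az': -0.0}
{'dx': -24.0, 'dy': -0.0, 'dz': -0.0, 'ax': -0.0, 'ay': -0.0, 'az': -0.0}
{'dx': -24.0, 'dy': -0.0, 'dz': 0.0, 'ax': -0.0, 'ay': -0.0, 'az': -0.0}
{'dx': -24.0, 'dy': -0.0, 'dz': 0.0, 'ax': -0.0, 'ay': -0.0, 'az': -0.0}
{'dx': -24.0, 'dy': -0.0, 'dz': 0.0, 'ax': -0.0, 'ay': -0.0, 'az': -0.0}
-- [0.4793 0.0668 0.1324] 0.15537885255232572
{'dx': -1.0, 'dy': 18.2, 'dz': -0.1, 'ax': -0.0, 'ay': -0.0, 'az': -6.4}
{'dx': -3.1, 'dy': 17.9, 'dz': -0.0, 'ax': -0.0, 'ay': -0.0, 'az': -6.4}
{'dx': -5.1, 'dy': 17.6, 'dz': -0.1, 'ax': -0.0, 'ay': -0.0, 'az': -6.4}
{'dx': -6.9, 'dy': 16.8, 'dz': -0.0, 'ax': -0.0, 'ay': -0.0, 'az': -6.4}
{'dx': -8.8, 'dy': 16.0, 'dz': -0.1, 'ax': -0.0, 'ay': -0.0, 'az': -6.4}
{'dx': -10.5, 'dy': 14.8, 'dz': -0.0, 'ax': -0.0, 'ay': -0.0, 'az': -6.4}
{'dx': -12.2, 'dy': 13.6, 'dz': -0.1, 'ax': -0.0, 'ay': -0.0, 'az': -6.4}
-- [0.4704 0.1511 0.2277] 0.2571901583919836
{'dx': 12.2, 'dy': 12.1, 'dz': 0.0, 'ax': -0.0, 'ay': -0.0, 'az': -6.5}
{'dx': 10.7, 'dy': 13.4, 'dz': 0.0, 'ax': -0.0, 'ay': -0.0, 'az': -6.5}
{'dx': 9.1, 'dy': 14.5, 'dz': 0.0, 'ax': -0.0, 'ay': -0.0, 'az': -6.5}
{'dx': 7.5, 'dy': 15.4, 'dz': 0.0, 'ax': -0.0, 'ay': -0.0, 'az': -6.5}
{'dx': 5.6, 'dy': 16.2, 'dz': 0.0, 'ax': -0.0, 'ay': -0.0, 'az': -6.5}
{'dx': 3.7, 'dy': 16.8, 'dz': 0.0, 'ax': -0.0, 'ay': -0.0, 'az': -6.5}
{'dx': 1.9, 'dy': 17.0, 'dz': 0.1, 'ax': -0.0, 'ay': -0.0, 'az': -6.5}
-- [0.4615 0.2356 0.1429] 0.3334041250332715
```

Emit:
step_arm([
  {"dx": -12, "dy": 0, "dz": 0, "ax": 0, "ay": 0, "az": 0, "gripper": 93},
  {"dx": -24, "dy": 0, "dz": 0, "ax": 0, "ay": 0, "az": 0, "gripper": 93},
  {"dx": -24, "dy": 0, "dz": 0, "ax": 0, "ay": 0, "az": 0, "gripper": 93},
  {"dx": -24, "dy": 0, "dz": 0, "ax": 0, "ay": 0, "az": 0, "gripper": 93},
  {"dx": -24, "dy": 0, "dz": 0, "ax": 0, "ay": 0, "az": 0, "gripper": 93},
  {"dx": -12, "dy": 0, "dz": 0, "ax": 0, "ay": 0, "az": 0, "gripper": 93},
])

```text
time: 16.85
position: [0.48, 0.0654, 0.1334]
orientation: [0.237, 0.667, 0.303, 0.638]
wrist_force: [0.7, 0.7, -1.0]
opening: 0.999
```

Emit:
step_arm([
  {"dx": -1, "dy": 18, "dz": 0, "ax": 0, "ay": 0, "az": -6.4, "gripper": 93},
  {"dx": -3, "dy": 18, "dz": 0, "ax": 0, "ay": 0, "az": -6.4, "gripper": 93},
  {"dx": -5, "dy": 18, "dz": 0, "ax": 0, "ay": 0, "az": -6.4, "gripper": 93},
  {"dx": -7, "dy": 17, "dz": 0, "ax": 0, "ay": 0, "az": -6.4, "gripper": 93},
  {"dx": -9, "dy": 16, "dz": 0, "ax": 0, "ay": 0, "az": -6.4, "gripper": 93},
  {"dx": -10, "dy": 15, "dz": 0, "ax": 0, "ay": 0, "az": -6.4, "gripper": 93},
  {"dx": -12, "dy": 14, "dz": 0, "ax": 0, "ay": 0, "az": -6.4, "gripper": 93},
])

```text
time: 17.73
position: [0.47, 0.1529, 0.2284]
orientation: [-0.037, 0.707, 0.037, 0.706]
wrist_force: [0.4, -0.1, 0.4]
opening: 0.999
```

Emit:
step_arm([
  {"dx": 12, "dy": 12, "dz": 0, "ax": 0, "ay": 0, "az": -6.5, "gripper": 93},
  {"dx": 11, "dy": 13, "dz": 0, "ax": 0, "ay": 0, "az": -6.5, "gripper": 93},
  {"dx": 9, "dy": 14, "dz": 0, "ax": 0, "ay": 0, "az": -6.5, "gripper": 93},
  {"dx": 8, "dy": 15, "dz": 0, "ax": 0, "ay": 0, "az": -6.5, "gripper": 93},
  {"dx": 6, "dy": 16, "dz": 0, "ax": 0, "ay": 0, "az": -6.5, "gripper": 93},
  {"dx": 4, "dy": 17, "dz": 0, "ax": 0, "ay": 0, "az": -6.5, "gripper": 93},
  {"dx": 2, "dy": 17, "dz": 0, "ax": 0, "ay": 0, "az": -6.5, "gripper": 93},
  {"dx": 0, "dy": 0, "dz": 0, "ax": 0, "ay": 0, "az": 0, "gripper": 93},
  {"dx": 0, "dy": 0, "dz": 0, "ax": 0, "ay": 0, "az": 0, "gripper": 93},
  {"dx": 0, "dy": 0, "dz": 0, "ax": 0, "ay": 0, "az": 0, "gripper": 93},
])

```text
time: 18.98
position: [0.4627, 0.2333, 0.1432]
orientation: [-0.305, 0.638, -0.239, 0.666]
wrist_force: [1.0, -0.2, -1.4]
opening: 1.005
```

```bash
cat > look.py <<'E'
import sys
from h import *
np.set_printoptions(precision=4,suppress=True)
k=sys.argv[1]; v=list(map(int,sys.argv[2:]))
o=[]
for n,(x,y,w) in zip(("side","top"),(v[:3],v[3:])):
    im=manip.get_image(n)[:,:,::-1].copy(); cv2.imwrite(f"pics/{n}{k}.png",im)
    o.append(cv2.resize(im[y:y+w*3//4,x:x+w],(400,300),interpolation=2))
cv2.imwrite(f"pics/c{k}.png",np.hstack(o))
p,r,s=cur();print(p,s['time'],s['wrist_force'],s['opening'],s['joints'])
E
python3 look.py 8 240 210 133 180 190 160
python3 - <<'E'
from h import *
p,r,s=cur();g=np.array([.4703,.1512,.058])
plan(p,r,[(g,tool(6,-45),6)])
E
```

```text
[0.4626 0.2337 0.143 ] 19.075 [-0.6889  0.5266  0.4165] 1.0009043544750533 [-0.6475  0.8095 -0.3023  1.6606  0.7217  1.4401 -1.2086]
{'dx': 19.8, 'dy': 0.3, 'dz': -0.1, 'ax': -0.0, 'ay': -0.0, 'az': 0.0}
{'dx': 19.8, 'dy': 0.4, 'dz': -0.1, 'ax': -0.0, 'ay': -0.0, 'az': 0.0}
{'dx': 19.7, 'dy': 0.3, 'dz': -0.1, 'ax': -0.0, 'ay': -0.0, 'az': 0.0}
{'dx': 19.8, 'dy': 0.3, 'dz': -0.1, 'ax': -0.0, 'ay': -0.0, 'az': 0.0}
{'dx': 19.8, 'dy': 0.4, 'dz': -0.1, 'ax': -0.0, 'ay': -0.0, 'az': 0.0}
{'dx': 19.8, 'dy': 0.3, 'dz': -0.1, 'ax': -0.0, 'ay': -0.0, 'az': 0.0}
-- [0.47030952 0.15117192 0.05798902] 0.3059838186704191
```

View pics/c8.png

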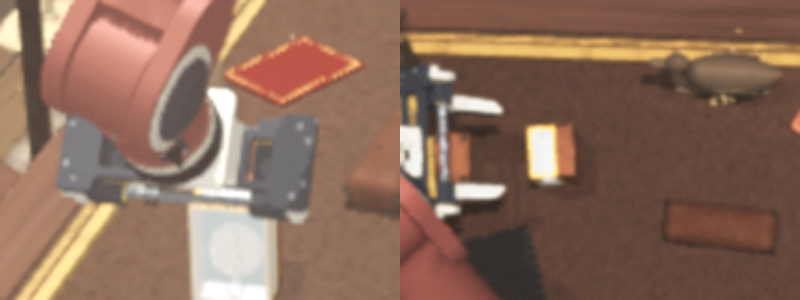

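Emit:
step_arm([
  {"dx": 19, "dy": 0.3, "dz": 0, "ax": 0, "ay": 0, "az": 0, "gripper": 93},
  {"dx": 19, "dy": 0.3, "dz": 0, "ax": 0, "ay": 0, "az": 0, "gripper": 93},
  {"dx": 19, "dy": 0.3, "dz": 0, "ax": 0, "ay": 0, "az": 0, "gripper": 93},
  {"dx": 19, "dy": 0.3, "dz": 0, "ax": 0, "ay": 0, "az": 0, "gripper": 93},
  {"dx": 19, "dy": 0.3, "dz": 0, "ax": 0, "ay": 0, "az": 0, "gripper": 93},
  {"dx": 12, "dy": 0.3, "dz": 0, "ax": 0, "ay": 0, "az": 0, "gripper": 93},
  {"dx": 6, "dy": 0, "dz": 0, "ax": 0, "ay": 0, "az": 0, "gripper": 93},
  {"dx": 3, "dy": 0, "dz": 0, "ax": 0, "ay": 0, "az": 0, "gripper": 93},
  {"dx": 0, "dy": 0, "dz": 0, "ax": 0, "ay": 0, "az": 0, "gripper": 93},
  {"dx": 0, "dy": 0, "dz": 0, "ax": 0, "ay": 0, "az": 0, "gripper": 93},
])

```text
time: 20.32
position: [0.4702, 0.1547, 0.059]
orientation: [-0.306, 0.638, -0.237, 0.665]
wrist_force: [-0.0, -0.3, 1.0]
opening: 0.999
```

```bash
python3 look.py 9 250 220 120 190 200 120
python3 - <<'E'
from h import *
p,r,s=cur();g=np.array([.4703,.1512,.058])
plan(p,r,[(g,tool(6,-45),1)])
E
```

```text
[0.4701 0.1546 0.059 ] 20.425 [0.9366 0.6044 0.8148] 0.9994203313390404 [-0.5662  0.8895 -0.2525  1.8286  0.8453  1.2165 -1.307 ]
{'dx': 3.1, 'dy': -1.7, 'dz': -0.2, 'ax': 0.1, 'ay': -0.1, 'az': 0.3}
-- [0.47028014 0.15117178 0.05803516] 0.057776965391383134
```

View pics/c9.png

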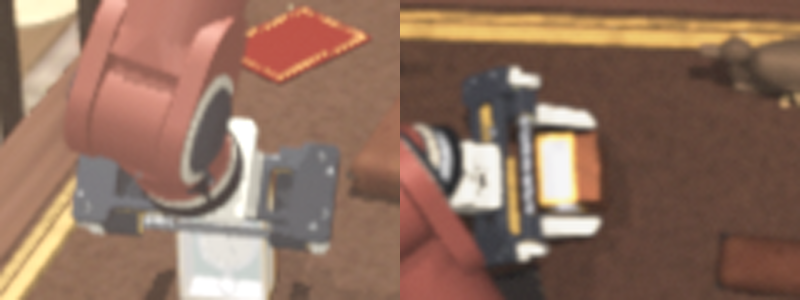

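Emit:
step_arm([
  {"dx": 3, "dy": -1.7, "dz": 0, "ax": 0, "ay": 0, "az": 0, "gripper": 93},
  {"dx": 0, "dy": 0, "dz": 0, "ax": 0, "ay": 0, "az": 0, "gripper": 85},
  {"dx": 0, "dy": 0, "dz": 0, "ax": 0, "ay": 0, "az": 0, "gripper": 77},
  {"dx": 0, "dy": 0, "dz": 0, "ax": 0, "ay": 0, "az": 0, "gripper": 71},
  {"dx": 0, "dy": 0, "dz": 0, "ax": 0, "ay": 0, "az": 0, "gripper": 67},
  {"dx": 0, "dy": 0, "dz": 0, "ax": 0, "ay": 0, "az": 0, "gripper": 62},
  {"dx": 0, "dy": 0, "dz": 0, "ax": 0, "ay": 0, "az": 0, "gripper": 40},
  {"dx": 0, "dy": 0, "dz": 0, "ax": 0, "ay": 0, "az": 0, "gripper": 40},
  {"dx": 0, "dy": 0, "dz": 0, "ax": 0, "ay": 0, "az": 0, "gripper": 40},
])

```text
time: 21.55
position: [0.4704, 0.1508, 0.0579]
orientation: [-0.306, 0.638, -0.238, 0.665]
wrist_force: [0.1, -0.2, -0.9]
opening: 0.708
```

Emit:
step_arm([
  {"dx": -4, "dy": -4, "dz": 0, "ax": 0, "ay": 0, "az": 0, "gripper": 40},
  {"dx": -8, "dy": -8, "dz": 0, "ax": 0, "ay": 0, "az": 0, "gripper": 40},
  {"dx": -12, "dy": -12, "dz": 0, "ax": 0, "ay": 0, "az": 0, "gripper": 40},
  {"dx": -12, "dy": -12, "dz": 0, "ax": 0, "ay": 0, "az": 0, "gripper": 40},
  {"dx": -12, "dy": -12, "dz": 0, "ax": 0, "ay": 0, "az": 0, "gripper": 40},
  {"dx": -12, "dy": -12, "dz": 0, "ax": 0, "ay": 0, "az": 0, "gripper": 40},
  {"dx": -12, "dy": -12, "dz": 0, "ax": 0, "ay": 0, "az": 0, "gripper": 40},
  {"dx": -4, "dy": -4, "dz": 0, "ax": 0, "ay": 0, "az": 0, "gripper": 40},
  {"dx": 0, "dy": 0, "dz": 0, "ax": 0, "ay": 0, "az": 0, "gripper": 40},
  {"dx": 0, "dy": 0, "dz": 0, "ax": 0, "ay": 0, "az": 0, "gripper": 40},
])

```text
time: 22.8
position: [0.4703, 0.1512, 0.1649]
orientation: [-0.306, 0.639, -0.238, 0.665]
wrist_force: [0.6, -0.1, -4.2]
opening: 0.708
```

```bash
python3 look.py 10 240 180 140 190 200 140
python3 - <<'E'
from h import *
p,r,s=cur()
plan(p,r,[([.47,.10,.17],tool(6,45),13)])
E
```

```text
[0.4703 0.1512 0.1648] 22.9 [-0.0746 -0.0514 -5.0462] 0.7094015933323978 [-0.5413  0.7198 -0.2826  1.7964  0.7732  1.361  -1.1588]
{'dx': 2.5, 'dy': -3.0, 'dz': -0.4, 'ax': -0.0, 'ay': -0.0, 'az': 6.9}
{'dx': 2.1, 'dy': -3.3, 'dz': -0.5, 'ax': -0.0, 'ay': -0.0, 'az': 6.9}
{'dx': 1.7, 'dy': -3.6, 'dz': -0.4, 'ax': -0.0, 'ay': -0.0, 'az': 6.9}
{'dx': 1.3, 'dy': -3.7, 'dz': -0.4, 'ax': -0.0, 'ay': -0.0, 'az': 6.9}
{'dx': 0.8, 'dy': -3.9, 'dz': -0.5, 'ax': -0.0, 'ay': -0.0, 'az': 6.9}
{'dx': 0.3, 'dy': -3.9, 'dz': -0.4, 'ax': -0.0, 'ay': -0.0, 'az': 6.9}
{'dx': -0.1, 'dy': -3.9, 'dz': -0.4, 'ax': -0.0, 'ay': -0.0, 'az': 6.9}
{'dx': -0.6, 'dy': -3.9, 'dz': -0.5, 'ax': -0.0, 'ay': -0.0, 'az': 6.9}
{'dx': -1.1, 'dy': -3.8, 'dz': -0.4, 'ax': -0.0, 'ay': -0.0, 'az': 6.9}
{'dx': -1.5, 'dy': -3.6, 'dz': -0.5, 'ax': -0.0, 'ay': -0.0, 'az': 6.9}
{'dx': -1.9, 'dy': -3.5, 'dz': -0.4, 'ax': -0.0, 'ay': -0.0, 'az': 6.9}
{'dx': -2.3, 'dy': -3.1, 'dz': -0.4, 'ax': -0.0, 'ay': -0.0, 'az': 6.9}
{'dx': -2.7, 'dy': -2.9, 'dz': -0.5, 'ax': -0.0, 'ay': -0.0, 'az': 6.9}
-- [0.46996222 0.10000557 0.169968  ] 0.6675588252903346
```

View pics/c10.png

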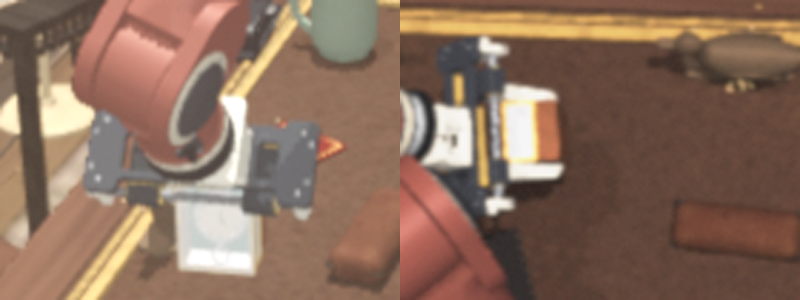

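Emit:
step_arm([
  {"dx": 2, "dy": -3, "dz": 0, "ax": 0, "ay": 0, "az": 4, "gripper": 40},
  {"dx": 2, "dy": -3, "dz": 0, "ax": 0, "ay": 0, "az": 7, "gripper": 40},
  {"dx": 1.7, "dy": -4, "dz": -0.5, "ax": 0, "ay": 0, "az": 7, "gripper": 40},
  {"dx": 1.3, "dy": -4, "dz": -0.5, "ax": 0, "ay": 0, "az": 7, "gripper": 40},
  {"dx": 1, "dy": -4, "dz": -0.5, "ax": 0, "ay": 0, "az": 7, "gripper": 40},
  {"dx": 0, "dy": -4, "dz": -0.5, "ax": 0, "ay": 0, "az": 7, "gripper": 40},
  {"dx": 0, "dy": -4, "dz": -0.5, "ax": 0, "ay": 0, "az": 7, "gripper": 40},
  {"dx": -0.5, "dy": -4, "dz": -0.5, "ax": 0, "ay": 0, "az": 7, "gripper": 40},
  {"dx": -1, "dy": -4, "dz": -0.5, "ax": 0, "ay": 0, "az": 7, "gripper": 40},
  {"dx": -1.5, "dy": -4, "dz": -0.5, "ax": 0, "ay": 0, "az": 7, "gripper": 40},
])

```text
time: 24.15
position: [0.4693, 0.1093, 0.1705]
orientation: [0.097, 0.703, 0.169, 0.684]
wrist_force: [0.4, -0.2, -5.9]
opening: 0.707
```

Emit:
step_arm([
  {"dx": -2, "dy": -3, "dz": -0.5, "ax": 0, "ay": 0, "az": 7, "gripper": 40},
  {"dx": -2, "dy": -3, "dz": -0.5, "ax": 0, "ay": 0, "az": 7, "gripper": 40},
  {"dx": -2, "dy": -3, "dz": -0.5, "ax": 0, "ay": 0, "az": 6, "gripper": 40},
  {"dx": 0, "dy": 0, "dz": 0, "ax": 0, "ay": 0, "az": 3.3, "gripper": 40},
  {"dx": 0, "dy": 0, "dz": 0, "ax": 0, "ay": 0, "az": 0, "gripper": 40},
  {"dx": 0, "dy": 0, "dz": 0, "ax": 0, "ay": 0, "az": 0, "gripper": 40},
  {"dx": 0, "dy": 0, "dz": 0, "ax": 0, "ay": 0, "az": 0, "gripper": 40},
])

```text
time: 25.02
position: [0.47, 0.101, 0.1725]
orientation: [0.235, 0.668, 0.304, 0.638]
wrist_force: [0.4, 0.3, -4.3]
opening: 0.71
```

```bash
python3 look.py 11 240 170 160 200 200 140
```

```text
[0.4702 0.101  0.1726] 25.125 [ 0.0093  0.1341 -4.8783] 0.7093734336661103 [ 0.8255  0.8834 -1.1011  1.9793 -0.0366  0.6846  0.0526]
```

View pics/c11.png

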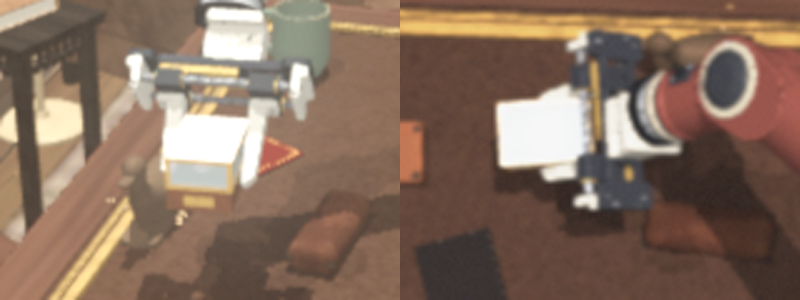

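Flipped and closed, with the pane up at side crop (200,140). The box's TCP offset is about 10.4 mm along its length. I'll refine the mat position before carrying it over.

Run:
```python
from h import *
np.set_printoptions(precision=4,suppress=True)
for n,(x,y,w,h) in (("top",(328,212,60,54)),("side",(310,218,56,32))):
    im=cv2.imread(f"pics/{n}0.png")[y:y+h,x:x+w].astype(float)
    b,g,r=im[...,0],im[...,1],im[...,2]
    m=((r-b)>50).astype(np.uint8)   # red field
    k,l,st,c=cv2.connectedComponentsWithStats(m)
    i=1+np.argmax(st[1:,4]); m=(l==i).astype(np.uint8)
    ct=max(cv2.findContours(m,cv2.RETR_EXTERNAL,cv2.CHAIN_APPROX_NONE)[0],key=cv2.contourArea)
    M=cv2.moments(m,True)
    W=np.array([ray(n,(q[0]+x,q[1]+y),.004)[:2] for q in ct[:,0]],np.float32)
    pts=np.argwhere(m)[:,::-1]+[x,y]; Wp=np.array([ray(n,q,.004)[:2] for q in pts])
    C=np.cov(Wp.T);w_,v=np.linalg.eigh(C);a=v[:,1]
    print(n,Wp.mean(0),'axis yaw',np.degrees(np.arctan2(-a[0],a[1])),'rect',cv2.minAreaRect(W*1000),np.sqrt(12*w_))
p,r,s=cur()
yaw=-29;y=np.radians(yaw);yp=np.array([-np.sin(y),np.cos(y),0]);T=np.array([.538,-.2375,.20])-.0104*yp;print(T)
plan(p,r,[([.47,.08,.20],tool(2,45),3),(T,tool(yaw,45),17)])
```

```text
top [ 0.5596 -0.2378] axis yaw 111.82487259756553 rect ((548.1720581054688, -239.2059326171875), (167.66583251953125, 209.3999786376953), 1.9349219799041748) [0.1511 0.1607]
side [ 0.5331 -0.2366] axis yaw 25.760653717840523 rect ((538.415283203125, -235.91912841796875), (181.6326141357422, 212.2298583984375), 15.039100646972656) [0.1708 0.2187]
[ 0.533  -0.2466  0.2   ]
{'dx': -11.4, 'dy': 1.5, 'dz': -0.8, 'ax': 0.9, 'ay': -1.0, 'az': 0.0}
{'dx': -11.4, 'dy': 1.6, 'dz': -0.6, 'ax': 0.9, 'ay': -1.0, 'az': 0.0}
{'dx': -11.4, 'dy': 1.5, 'dz': -0.5, 'ax': 0.9, 'ay': -1.0, 'az': 0.0}
-- [0.47 0.08 0.2 ] 0.15620214358011245
{'dx': -13.6, 'dy': -13.7, 'dz': 3.0, 'ax': 1.3, 'ay': -1.3, 'az': 0.0}
{'dx': -13.6, 'dy': -13.6, 'dz': 3.7, 'ax': 1.3, 'ay': -1.3, 'az': 0.0}
{'dx': -13.5, 'dy': -13.5, 'dz': 4.2, 'ax': 1.3, 'ay': -1.3, 'az': 0.0}
{'dx': -13.4, 'dy': -13.5, 'dz': 4.9, 'ax': 1.3, 'ay': -1.3, 'az': 0.0}
{'dx': -13.2, 'dy': -13.3, 'dz': 5.5, 'ax': 1.3, 'ay': -1.3, 'az': 0.0}
{'dx': -13.1, 'dy': -13.2, 'dz': 6.0, 'ax': 1.3, 'ay': -1.3, 'az': 0.0}
{'dx': -13.0, 'dy': -13.0, 'dz': 6.7, 'ax': 1.3, 'ay': -1.3, 'az': 0.0}
{'dx': -12.8, 'dy': -12.9, 'dz': 7.3, 'ax': 1.3, 'ay': -1.3, 'az': 0.0}
{'dx': -12.7, 'dy': -12.7, 'dz': 7.8, 'ax': 1.3, 'ay': -1.3, 'az': 0.0}
{'dx': -12.5, 'dy': -12.5, 'dz': 8.4, 'ax': 1.3, 'ay': -1.3, 'az': 0.0}
{'dx': -12.2, 'dy': -12.3, 'dz': 9.0, 'ax': 1.3, 'ay': -1.3, 'az': 0.0}
{'dx': -12.1, 'dy': -12.1, 'dz': 9.5, 'ax': 1.3, 'ay': -1.3, 'az': 0.0}
{'dx': -11.8, 'dy': -11.9, 'dz': 10.1, 'ax': 1.3, 'ay': -1.3, 'az': 0.0}
{'dx': -11.6, 'dy': -11.7, 'dz': 10.6, 'ax': 1.3, 'ay': -1.3, 'az': 0.0}
{'dx': -11.4, 'dy': -11.4, 'dz': 11.1, 'ax': 1.3, 'ay': -1.3, 'az': 0.0}
{'dx': -11.1, 'dy': -11.2, 'dz': 11.6, 'ax': 1.3, 'ay': -1.3, 'az': 0.0}
{'dx': -10.8, 'dy': -10.8, 'dz': 12.1, 'ax': 1.3, 'ay': -1.3, 'az': 0.0}
-- [ 0.533  -0.2465  0.2   ] 0.2814499124139287
```

Emit:
step_arm([
  {"dx": -11, "dy": 1.5, "dz": -0.7, "ax": 0.9, "ay": -1.0, "az": 0, "gripper": 40},
  {"dx": -11, "dy": 1.5, "dz": -0.6, "ax": 0.9, "ay": -1.0, "az": 0, "gripper": 40},
  {"dx": -11, "dy": 1.5, "dz": -0.5, "ax": 0.9, "ay": -1.0, "az": 0, "gripper": 40},
  {"dx": -13.6, "dy": -13.6, "dz": 3, "ax": 1.3, "ay": -1.3, "az": 0, "gripper": 40},
  {"dx": -13.6, "dy": -13.6, "dz": 3.7, "ax": 1.3, "ay": -1.3, "az": 0, "gripper": 40},
  {"dx": -13.5, "dy": -13.5, "dz": 4.2, "ax": 1.3, "ay": -1.3, "az": 0, "gripper": 40},
  {"dx": -13.4, "dy": -13.4, "dz": 5, "ax": 1.3, "ay": -1.3, "az": 0, "gripper": 40},
  {"dx": -13.3, "dy": -13.3, "dz": 5.5, "ax": 1.3, "ay": -1.3, "az": 0, "gripper": 40},
  {"dx": -13.2, "dy": -13.2, "dz": 6, "ax": 1.3, "ay": -1.3, "az": 0, "gripper": 40},
  {"dx": -13, "dy": -13, "dz": 6.7, "ax": 1.3, "ay": -1.3, "az": 0, "gripper": 40},
])

```text
time: 26.38
position: [0.4962, -0.0556, 0.1987]
orientation: [0.332, 0.624, 0.206, 0.677]
wrist_force: [0.6, -0.2, -4.4]
opening: 0.709
```

Emit:
step_arm([
  {"dx": -12.8, "dy": -12.9, "dz": 7.3, "ax": 1.3, "ay": -1.3, "az": 0, "gripper": 40},
  {"dx": -12.7, "dy": -12.7, "dz": 7.8, "ax": 1.3, "ay": -1.3, "az": 0, "gripper": 40},
  {"dx": -12.5, "dy": -12.5, "dz": 8.4, "ax": 1.3, "ay": -1.3, "az": 0, "gripper": 40},
  {"dx": -12.2, "dy": -12.3, "dz": 9, "ax": 1.3, "ay": -1.3, "az": 0, "gripper": 40},
  {"dx": -12, "dy": -12, "dz": 9.5, "ax": 1.3, "ay": -1.3, "az": 0, "gripper": 40},
  {"dx": -11.8, "dy": -11.9, "dz": 10, "ax": 1.3, "ay": -1.3, "az": 0, "gripper": 40},
  {"dx": -11.6, "dy": -11.7, "dz": 10.6, "ax": 1.3, "ay": -1.3, "az": 0, "gripper": 40},
  {"dx": -11.4, "dy": -11.4, "dz": 11, "ax": 1.3, "ay": -1.3, "az": 0, "gripper": 40},
  {"dx": -11, "dy": -11, "dz": 11.6, "ax": 1.3, "ay": -1.3, "az": 0, "gripper": 40},
  {"dx": -10.8, "dy": -10.8, "dz": 12, "ax": 1.3, "ay": -1.3, "az": 0, "gripper": 40},
])

```text
time: 27.62
position: [0.5327, -0.2472, 0.1985]
orientation: [0.428, 0.563, 0.096, 0.701]
wrist_force: [0.0, 0.3, -4.2]
opening: 0.708
```

Emit:
step_arm([
  {"dx": 0, "dy": 0, "dz": 0, "ax": 0, "ay": 0, "az": 0, "gripper": 40},
  {"dx": 0, "dy": 0, "dz": 0, "ax": 0, "ay": 0, "az": 0, "gripper": 40},
  {"dx": 0, "dy": 0, "dz": 0, "ax": 0, "ay": 0, "az": 0, "gripper": 40},
])

```text
time: 28.0
position: [0.5324, -0.2446, 0.1987]
orientation: [0.427, 0.564, 0.098, 0.701]
wrist_force: [0.3, -0.1, -4.9]
opening: 0.71
```

```bash
python3 look.py 12 270 160 140 290 180 140;python3 - <<'E'
from h import *
np.set_printoptions(precision=4,suppress=True)
for n,(x,y,w,h) in (("top",(328,217,60,46)),("side",(310,220,56,28))):
    im=cv2.imread(f"pics/{n}0.png")[y:y+h,x:x+w].astype(float)
    b,g,r=im[...,0],im[...,1],im[...,2]
    m=((r-g)>70).astype(np.uint8)
    k,l,st,c=cv2.connectedComponentsWithStats(m)
    i=1+np.argmax(st[1:,4]); m=(l==i).astype(np.uint8)
    pts=np.argwhere(m)[:,::-1]+[x,y]; Wp=np.array([ray(n,q,.004)[:2] for q in pts])
    C=np.cov(Wp.T);w_,v=np.linalg.eigh(C);a=v[:,1]
    print(n,Wp.mean(0),'axis yaw',np.degrees(np.arctan2(-a[0],a[1])),np.sqrt(12*w_))
E
```

```text
[ 0.5325 -0.245   0.1987] 28.1 [-0.7948  0.1904 -4.3286] 0.7067360693252506 [ 1.2931  0.902  -1.0011  1.6721 -0.0838  0.8813  0.0641]
top [ 0.5383 -0.2364] axis yaw -28.949594553812897 [0.0916 0.1222]
side [ 0.5379 -0.2352] axis yaw -24.825053004058933 [0.0902 0.1216]
```

View pics/c12.png

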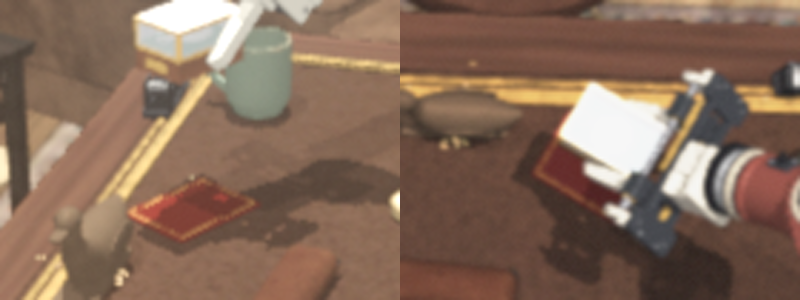

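Emit:
step_arm([
  {"dx": 7, "dy": -7, "dz": 0, "ax": 0, "ay": 0, "az": 0, "gripper": 40},
  {"dx": 14, "dy": -14, "dz": 0, "ax": 0, "ay": 0, "az": 0, "gripper": 40},
  {"dx": 16, "dy": -16, "dz": 0, "ax": 0, "ay": 0, "az": 0, "gripper": 40},
  {"dx": 16, "dy": -16, "dz": 0, "ax": 0, "ay": 0, "az": 0, "gripper": 40},
  {"dx": 16, "dy": -16, "dz": 0, "ax": 0, "ay": 0, "az": 0, "gripper": 40},
  {"dx": 16, "dy": -16, "dz": 0, "ax": 0, "ay": 0, "az": 0, "gripper": 40},
  {"dx": 14, "dy": -14, "dz": 0, "ax": 0, "ay": 0, "az": 0, "gripper": 40},
  {"dx": 7, "dy": -7, "dz": 0, "ax": 0, "ay": 0, "az": 0, "gripper": 40},
  {"dx": 0, "dy": 0, "dz": 0, "ax": 0, "ay": 0, "az": 0, "gripper": 40},
  {"dx": 0, "dy": 0, "dz": 0, "ax": 0, "ay": 0, "az": 0, "gripper": 40},
])

```text
time: 29.35
position: [0.5334, -0.246, 0.0496]
orientation: [0.427, 0.562, 0.097, 0.701]
wrist_force: [-0.1, 0.4, -5.0]
opening: 0.712
```

```bash
python3 look.py 13 290 190 100 320 200 80;python3 - <<'E'
from h import *
p,r,s=cur()
plan(p,r,[([.533,-.2456,.034],tool(-29,45),2)])
E
```

```text
[ 0.5333 -0.2461  0.0497] 29.45 [-0.2153  0.2444 -4.9739] 0.7057991010688924 [ 1.2479  1.1129 -0.9017  1.7308  0.011   0.6686  0.1533]
{'dx': 5.6, 'dy': -5.4, 'dz': -0.3, 'ax': -0.1, 'ay': 0.2, 'az': -0.0}
{'dx': 5.7, 'dy': -5.5, 'dz': -0.3, 'ax': -0.1, 'ay': 0.2, 'az': -0.0}
-- [ 0.53294946 -0.24559983  0.03396033] 0.08873435382059533
```

View pics/c13.png

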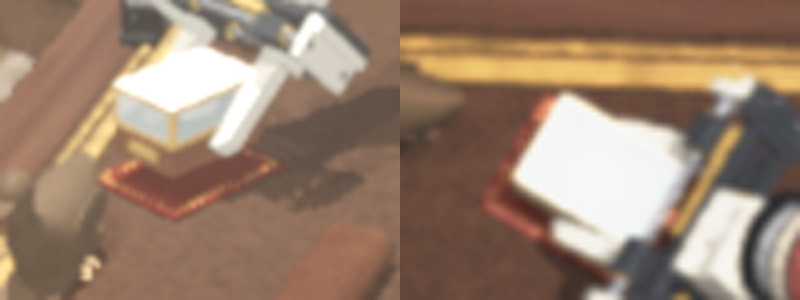

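```bash
cat > ov.py <<'E'
import sys
from h import *
k,C,yaw,zs,mc,my=sys.argv[1],*map(eval,sys.argv[2:7])
def rect(c,yaw,hx,hy,z):
    y=np.radians(yaw);return [[c[0]+np.cos(y)*a*hx-np.sin(y)*b*hy,c[1]+np.sin(y)*a*hx+np.cos(y)*b*hy,z] for a,b in((1,1),(1,-1),(-1,-1),(-1,1))]
o=[]
for n,(x,y,w) in (("side",(300,195,70)),("top",(325,207,65))):
    f=8 if 0 else 400/w
    im=cv2.imread(f"pics/{n}{k}.png")[y:y+w,x:x+w];im=cv2.resize(im,(560,560) if 0 else (400,400),interpolation=2)
    def dr(P,col):
        q=((proj(n,P)+.5-[x,y])*f).astype(np.int32);cv2.polylines(im,[q],True,col,1)
    for z in zs: dr(rect(C,yaw,.033,.048,z),(0,200,0))
    dr(rect(mc,my,.047,.062,.004),(255,0,0))
    o.append(im)
cv2.imwrite(f"pics/o{k}.png",np.hstack(o))
E
python3 - <<'E'
import numpy as np
y=np.radians(-29);print(np.array([.5333,-.2461])+.0104*np.array([-np.sin(y),np.cos(y)]))
E
python3 ov.py 13 "(.5383,-.2370)" -29 "(.0268,.0508,.0848)" "(.538,-.2365)" -29
```

```text
[ 0.53834202 -0.23700396]
```

View pics/o13.png

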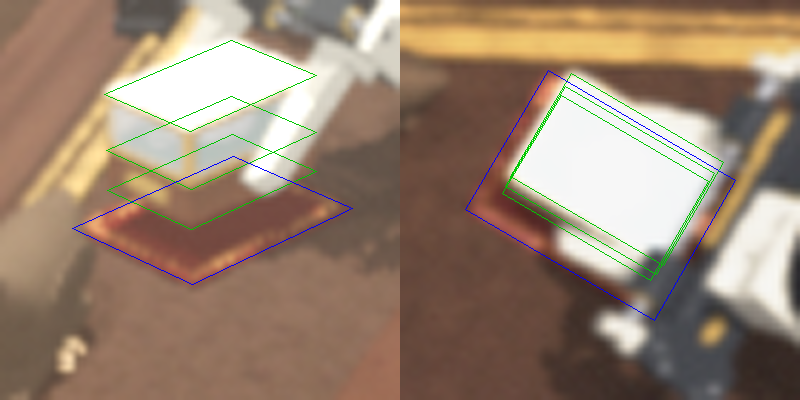

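Run:
```python
import cv2
for n,x,y,w,h,f in(("top",335,210,52,50,12),("side",312,195,52,52,11)):
    a=cv2.imread(f"pics/{n}13.png")[y:y+h,x:x+w]; a=cv2.resize(a,None,fx=f,fy=f,interpolation=cv2.INTER_CUBIC)
    for i in range(0,w,5):
        cv2.line(a,(i*f,0),(i*f,10),(0,255,255),1); cv2.putText(a,str(x+i),(i*f,22),0,.35,(0,255,0),1)
    for i in range(0,h,5):
        cv2.line(a,(0,i*f),(10,i*f),(0,255,255),1); cv2.putText(a,str(y+i),(12,i*f+4),0,.35,(0,255,0),1)
    cv2.imwrite(f"pics/z13{n}.png",a)
```

```text
(no output)
```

View pics/z13top.png

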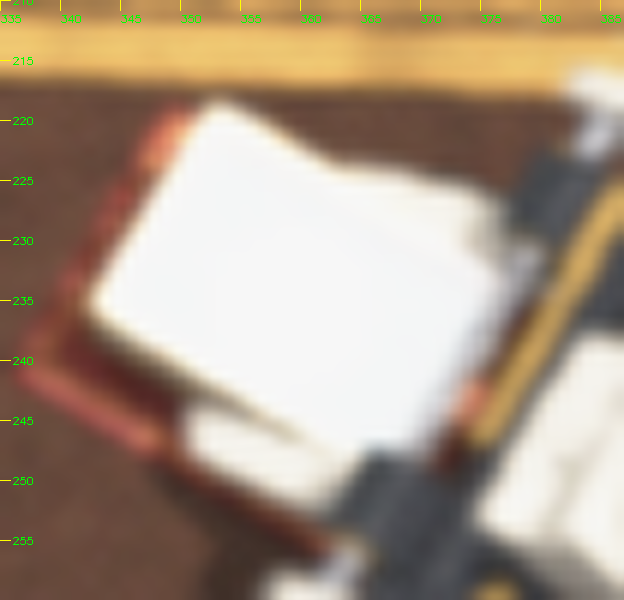

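View pics/z13side.png

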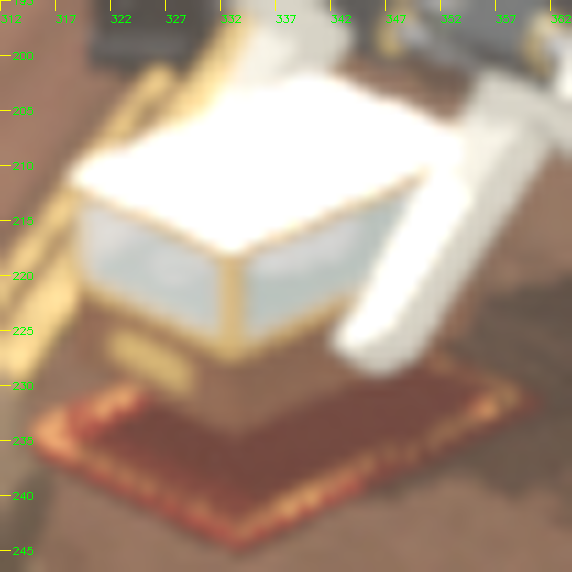

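Run:
```python
from h import *
np.set_printoptions(precision=4,suppress=True)
z=.0848
t=[("top",1,1,z,352.6,217.8),("top",-1,1,z,341.8,235.8)]
s=[("side",1,1,z,317.8,211.3),("side",-1,1,z,333,218.3),("side",1,-1,z,340.2,201.8),("side",-1,1,z-.058,334,234.5)]
for q in(t,s,t+s):
    x,r=fit(q,.033,.048,[.538,-.237,-.5]);print(x,np.degrees(x[2]),abs(r).max())
print(r)
# mat visible corners same view
m=[("side",1,1,.004,314.3,234.5),("side",-1,1,.004,333.3,244.3),("side",-1,-1,.004,360.4,231.5),("top",-1,1,.004,336.3,241)]
x,r=fit(m,.047,.062,[.538,-.237,-.5]);print(x,r)
```

```text
[ 0.5398 -0.2346 -0.5106] -29.256270905236246 0.7310044117079997
[ 0.5394 -0.2385 -0.4952] -28.370619357310286 0.5239305154699991
[ 0.5393 -0.2362 -0.4986] -28.564911955001794 0.9812955462847981
[[-0.1495  0.9813]
 [ 0.9135 -0.3477]
 [ 0.1572  0.3151]
 [ 0.0324 -0.2091]
 [-0.232   0.4238]
 [-0.6773  0.702 ]]
[ 0.5386 -0.2389 -0.5086] [[-1.5199  0.0306]
 [ 0.3069  0.1795]
 [ 1.3445 -0.3406]
 [ 0.0136 -0.1591]]
```

Box and mat agree within about 2 mm and 0.5°. Lowering.

Emit:
step_arm([
  {"dx": 4, "dy": -4, "dz": -0.3, "ax": 0, "ay": 0.2, "az": 0, "gripper": 40},
  {"dx": 5, "dy": -5, "dz": -0.3, "ax": 0, "ay": 0.2, "az": 0, "gripper": 40},
  {"dx": 3.5, "dy": -3.5, "dz": 0, "ax": 0, "ay": 0, "az": 0, "gripper": 40},
  {"dx": 0, "dy": 0, "dz": 0, "ax": 0, "ay": 0, "az": 0, "gripper": 40},
  {"dx": 0, "dy": 0, "dz": 0, "ax": 0, "ay": 0, "az": 0, "gripper": 40},
  {"dx": 0, "dy": 0, "dz": 0, "ax": 0, "ay": 0, "az": 0, "gripper": 40},
])

```text
time: 30.2
position: [0.5324, -0.2456, 0.0312]
orientation: [0.427, 0.565, 0.098, 0.699]
wrist_force: [-0.7, -0.2, -5.2]
opening: 0.706
```

Emit:
step_arm([
  {"dx": 0.7, "dy": -0.7, "dz": 0, "ax": 0, "ay": 0, "az": 0, "gripper": 40},
  {"dx": 0, "dy": 0, "dz": 0, "ax": 0, "ay": 0, "az": 0, "gripper": 40},
  {"dx": 0, "dy": 0, "dz": 0, "ax": 0, "ay": 0, "az": 0, "gripper": 40},
])

```text
time: 30.58
position: [0.5322, -0.2456, 0.03]
orientation: [0.427, 0.565, 0.098, 0.699]
wrist_force: [1.1, -0.4, -5.6]
opening: 0.709
```

Emit:
step_arm([
  {"dx": 0.9, "dy": -0.9, "dz": 0.3, "ax": 0, "ay": 0, "az": 0, "gripper": 40},
  {"dx": 0, "dy": 0, "dz": 0, "ax": 0, "ay": 0, "az": 0, "gripper": 40},
  {"dx": 0, "dy": 0, "dz": 0, "ax": 0, "ay": 0, "az": 0, "gripper": 40},
])

```text
time: 30.95
position: [0.5324, -0.2457, 0.0286]
orientation: [0.427, 0.565, 0.098, 0.699]
wrist_force: [0.6, -0.8, -4.2]
opening: 0.707
```

Emit:
step_arm([
  {"dx": 0.5, "dy": -0.5, "dz": 0, "ax": 0, "ay": 0, "az": 0, "gripper": 40},
  {"dx": 0, "dy": 0, "dz": 0, "ax": 0, "ay": 0, "az": 0, "gripper": 40},
  {"dx": 0, "dy": 0, "dz": 0, "ax": 0, "ay": 0, "az": 0, "gripper": 40},
])

```text
time: 31.32
position: [0.5324, -0.2458, 0.0279]
orientation: [0.427, 0.565, 0.098, 0.699]
wrist_force: [0.1, 0.3, -5.1]
opening: 0.708
```

Emit:
step_arm([
  {"dx": 0.5, "dy": -0.5, "dz": 0, "ax": 0, "ay": 0, "az": 0, "gripper": 40},
  {"dx": 0, "dy": 0, "dz": 0, "ax": 0, "ay": 0, "az": 0, "gripper": 40},
  {"dx": 0, "dy": 0, "dz": 0, "ax": 0, "ay": 0, "az": 0, "gripper": 40},
])

```text
time: 31.7
position: [0.5325, -0.2458, 0.0274]
orientation: [0.427, 0.565, 0.098, 0.699]
wrist_force: [-0.0, 0.5, -3.7]
opening: 0.708
```

Emit:
step_arm([
  {"dx": 0.4, "dy": -0.4, "dz": 0, "ax": 0, "ay": 0, "az": 0, "gripper": 40},
  {"dx": 0, "dy": 0, "dz": 0, "ax": 0, "ay": 0, "az": 0, "gripper": 40},
  {"dx": 0, "dy": 0, "dz": 0, "ax": 0, "ay": 0, "az": 0, "gripper": 40},
])

```text
time: 32.08
position: [0.5325, -0.2457, 0.0273]
orientation: [0.427, 0.565, 0.098, 0.699]
wrist_force: [-3.1, -1.4, 2.4]
opening: 0.71
```

Contact confirmed. Releasing gently.

Emit:
step_arm([
  {"dx": -0.3, "dy": 0.1, "dz": 0, "ax": 0, "ay": 0, "az": 0, "gripper": 40},
  {"dx": 0, "dy": 0, "dz": 0, "ax": 0, "ay": 0, "az": 0, "gripper": 66},
  {"dx": 0, "dy": 0, "dz": 0, "ax": 0, "ay": 0, "az": 0, "gripper": 69},
  {"dx": 0, "dy": 0, "dz": 0, "ax": 0, "ay": 0, "az": 0, "gripper": 75},
  {"dx": 0, "dy": 0, "dz": 0, "ax": 0, "ay": 0, "az": 0, "gripper": 84},
  {"dx": 0, "dy": 0, "dz": 0, "ax": 0, "ay": 0, "az": 0, "gripper": 93},
  {"dx": 0, "dy": 0, "dz": 0, "ax": 0, "ay": 0, "az": 0, "gripper": 93},
])

```text
time: 32.95
position: [0.5324, -0.2458, 0.027]
orientation: [0.427, 0.565, 0.098, 0.699]
wrist_force: [0.4, -0.1, 0.6]
opening: 1.0
```

```bash
python3 look.py 14 290 190 100 320 200 80
```

```text
[ 0.5324 -0.2459  0.027 ] 33.05 [ 0.2779 -0.3749  0.8788] 0.9983698157724876 [ 1.2393  1.1478 -0.8847  1.7257  0.0251  0.6538  0.1656]
```

View pics/c14.png

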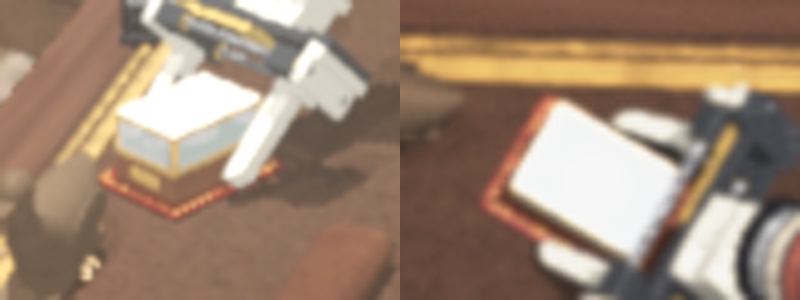

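Emit:
step_arm([
  {"dx": -10, "dy": 0, "dz": 0, "ax": 0, "ay": 0, "az": 0, "gripper": 93},
  {"dx": -20, "dy": 0, "dz": 0, "ax": 0, "ay": 0, "az": 0, "gripper": 93},
  {"dx": -25, "dy": 0, "dz": 0, "ax": 0, "ay": 0, "az": 0, "gripper": 93},
  {"dx": -25, "dy": 0, "dz": 0, "ax": 0, "ay": 0, "az": 0, "gripper": 93},
  {"dx": -25, "dy": 0, "dz": 0, "ax": 0, "ay": 0, "az": 0, "gripper": 93},
  {"dx": -25, "dy": 0, "dz": 0, "ax": 0, "ay": 0, "az": -3, "gripper": 93},
  {"dx": -25, "dy": 0, "dz": 0, "ax": 0, "ay": 0, "az": -6, "gripper": 93},
  {"dx": -25, "dy": 0, "dz": 0, "ax": 0, "ay": 0, "az": -6, "gripper": 93},
  {"dx": -20, "dy": 0, "dz": -20, "ax": 0, "ay": 0, "az": -6, "gripper": 93},
  {"dx": 0, "dy": 0, "dz": -20, "ax": 0, "ay": 0, "az": 0, "gripper": 93},
])

```text
time: 34.3
position: [0.4347, -0.3424, 0.1787]
orientation: [0.314, 0.633, -0.031, 0.707]
wrist_force: [-0.0, -0.2, -0.7]
opening: 0.998
```

```bash
python3 look.py 15 305 195 70 325 205 70; python3 ov.py 15 "(.5375,-.2367)" -29 "(.004,.028,.062)" "(.538,-.237)" -29
```

```text
[ 0.4315 -0.3428  0.176 ] 34.4 [-1.1789 -1.6777 -0.4481] 1.0023129530317374 [ 1.3179  0.7386 -0.8139  1.707   0.1214  0.9435  0.0551]
```

View pics/c15.png

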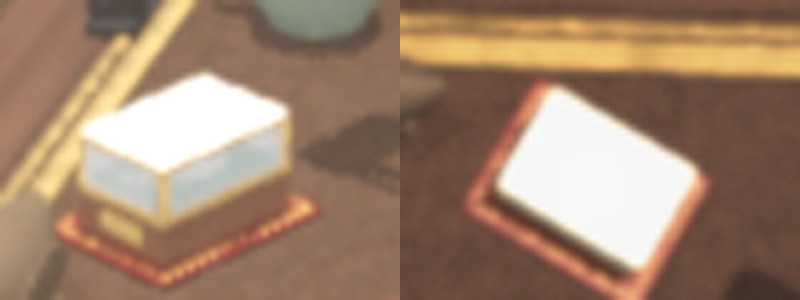

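View pics/o15.png

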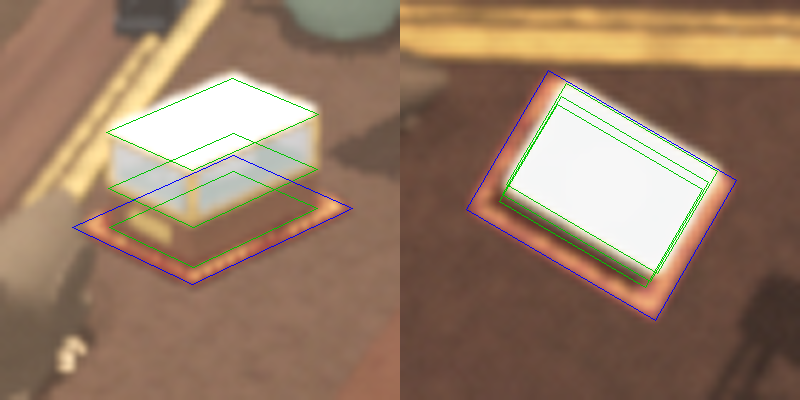

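View pics/top15.png

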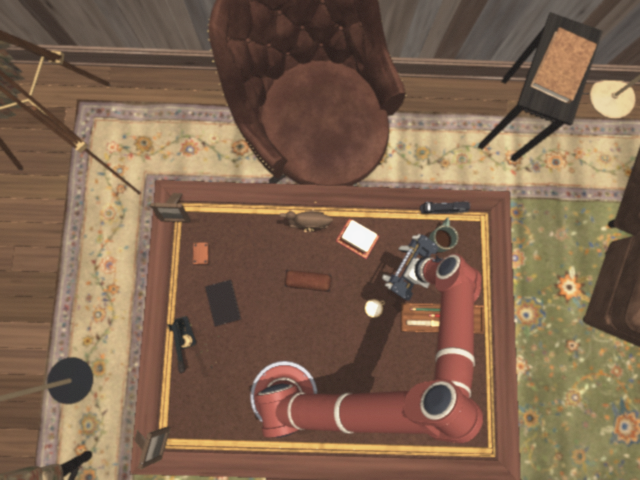

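Emit:
step_arm([
  {"dx": 0, "dy": 0, "dz": 0, "ax": 0, "ay": 0, "az": 0, "gripper": 93},
  {"dx": 0, "dy": 0, "dz": 0, "ax": 0, "ay": 0, "az": 0, "gripper": 93},
  {"dx": 0, "dy": 0, "dz": 0, "ax": 0, "ay": 0, "az": 0, "gripper": 93},
])

```text
time: 34.78
position: [0.4334, -0.3436, 0.1747]
orientation: [0.317, 0.634, -0.031, 0.705]
wrist_force: [-0.0, 0.1, -0.4]
opening: 0.999
```

Run:
```python
from h import *
a=manip.get_image("top").astype(int)
im0=cv2.imread("pics/top0.png")[:,:,::-1].astype(int)
for k,(x,y,w,h) in dict(duck=(278,205,58,28),case=(278,264,54,32),frame=(148,190,45,37),mug=(425,215,36,40)).items():
    print(k,np.abs(a-im0)[y:y+h,x:x+w].mean().round(1))
for t in("duck_mid","case_mid","mug_mid","frame_mid"): print(t,[np.round(q['box']) for q in manip.recognise("top",t)][:1])
s=manip.get_state();print(s['wrist_force'],s['time'])
print(manip.close_job())
```

```text
duck 1.5
case 1.4
frame 1.5
mug 4.5
duck_mid [array([282., 211.,  50.,  18.])]
case_mid []
mug_mid [array([427., 218.,  30.,  35.])]
frame_mid [array([151., 194.,  40.,  29.])]
[-0.09176357 -0.27643074  0.48597143] 35.025
the job is handed in; nothing more can be done
None
```

The watch display is the right way up on the red mat, still closed with the watch inside, and the job is handed in at about 35 s of the 64 s allowed. I turned it in two 90° swings: I gripped both parts at the seam, stood the pair on its end, regripped from the other side and finished the turn. Then I set it down gently on the mat.

**Placing:** in both cameras the plinth looks flat and the cover seated. It appears centred to within about 2–3 mm and in line with the mat's long side to about 0.5°. The two cameras disagreed with each other by up to about 4 mm. The fine alignment fit was made just before release; after release I only checked it with overlays.

**Bystanders:** the duck, case and frame areas of the top picture match the start. The recogniser found the duck, mug and frame within a few pixels of where they began, but missed the case in that last look. The mug area changed slightly, probably because the gripper's shadow or edge falls there.

**Robot:** it was touching nothing at hand-in, with wrist force readings near zero.

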